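# Time the belt pulley and lock it with its pin, by feel

## Task

Turn the toothed belt pulley by its rim until the engraved mark on the rim faces the fixed pointer. Then take the timing pin from its wooden stand, put it upright through the slot of the pulley, slide it lightly along the slot until you feel it drop into the lock bore hidden below, bring it down until its collar rests on the pulley, and let go of it. Never force the pin, and leave the tools and the tin lying around where they are.

Things in the scene. Friction and masses are not known exactly. Their poses are not given: they have to be found in the camera images.
- fixture: heavy grey square plate, 190 x 190 x 30 mm, bolted down; origin at the centre of its underside on the bench, z up. The pulley turns on a vertical axis through its centre; the pointer stands at its -x side, the lock bore somewhere on its +x axis, in a dark steel bush let in flush with the plate's top (30 mm above the bench). Bolt heads at the corners reach 39 mm above the bench
- pulley: bare aluminium toothed pulley, 140 mm across; origin on its vertical axis at the foot of the rim, 33 mm above the bench; its x axis points from the mark to the slot. Rim: an upright wall 12 mm thick (inner radius 58, outer 70 mm, shallow teeth), from 33 to 78 mm above the bench, open on top; hub, spokes and slot boss inside it reach at most 50 mm, so one finger fits inside the rim and one outside
- pulley_axis (a point): point on the pulley's axis at the height of the rim's top face, 78 mm above the bench. The pulley turns all the way round in both directions against a steady drag of 0.25 N m (about 4 N at the rim) and stays where it is left; the hub has a radius of 16 mm
- mark (a point): the engraved mark, a 4 mm wide dark line across the rim's top face and down its outside; this point lies at the rim's outer edge, 70 mm from the axis, 78 mm above the bench. At the start the mark stands 0.7 to 1.6 rad counter-clockwise (seen from above) of the pointer
- pointer_tip (a point): inner tip of the fixed steel pointer (6 mm wide, narrowing to 3 mm, on a post 14 mm wide that reaches 78 mm above the bench), 73.5 mm from the pulley's axis; its frame is parallel to the fixture's. The pointer and its post fill radii 73 to 92 mm, outside the rim
- slot (a point): middle of the upper mouth of a radial slot (11.6 mm wide, 35 mm long, chamfered) through a flat boss (44 x 34 mm) inside the rim, opposite to the mark; 36 mm from the axis, 50 mm above the bench. It turns with the pulley; with the mark at the pointer it lies along the fixture's +x axis. The bore (11.2 mm wide, 27 mm deep) is up to 11 mm off the slot's middle, inward or outward
- pin_stand: fixed wooden block, 56 x 56 x 50 mm, with a loose upright hole (13 mm) in which the pin stands at the start; origin at the centre of its underside
- timing_pin: loose upright steel pin, 104 mm, 0.12 kg; origin at the tip of its nose, z up. Nose flat, 9.4 mm wide; shank 10 mm wide up to 40 mm; collar 18 mm wide at 40 to 46 mm, thinner stem, dark knurled knob 24 mm wide at 71 to 104 mm. In the stand and when fully home (collar on the slot boss) its nose is 10 mm and its knob 81 to 114 mm above the bench
- grease_tin: round flat tin, 76 mm wide, 33 mm high, loose bystander; origin at the centre of its underside. The stand and the tin stand one on either side of the fixture, either way round
- wrench1: blue combination wrench lying flat, 180 mm, loose bystander
- tape_roll: roll of tape lying flat, 104 mm wide, 24 mm high, loose bystander
- hexkey_set: folded hex key set, 95 mm, loose bystander
- driver_red: screwdriver with a red handle, 179 mm, loose bystander
- lock_pliers8: locking pliers lying flat, 253 mm, loose bystander
- ratchet_bar: ratchet handle lying flat, 254 mm, loose bystander

How it is judged:
By the outcome, as a careful person would: the job done as asked, in the order asked, and still so for the second after the job is handed in, with the robot touching nothing.
It also fails if it takes over 72 s, if anything falls off the work surface, if the arm or the gripper's body presses on something with over 40 N, if the wrist force passes 120 N, or if a joint passes its speed limit or range.

## Robot

A 6-joint arm with a two-finger parallel gripper is mounted at the origin on a cart in front of the work surface, level with it; the furniture and walls round the work are solid. World frame = base frame: x ahead of the robot, y to its left, z up, the work surface at z = 0. Lengths are in m, angles in rad, forces in N, time in s.
With the tool pointing down it reaches from about 0.35 to 0.775 m from the base axis. Payload 5.5 kg.
Tool frame: the origin (TCP) lies at the very end of the fingers, on their centre line; the grasp point (between the pads) lies 19 mm behind it; z points along the fingers, y is the direction in which the jaws open and shut (so a half turn about z gives the same grasp; the last joint's range is limited). The gripper opens to 85 mm and grips with 20 to 120 N. Pads are 22 mm wide; open, the fingers measure 114 mm over their backs; the gripper's body (76 mm by 85 mm) begins 54 mm behind the grasp point. The pads swing forward as they close: fully open they stand 13 mm farther back than shut.
Start: joints at [1.126, 0.313, 0.046, 1.304, 0, 1.431], TCP at [0.173, 0.549, 0.201] pointing down, gripper open.
Joint ranges: [-2.76, 2.76], [-0.86, 1.69], [-1.03, 1.26], [-2.2, 2.34], [-1.47, 1.5], [-3.14, 3.14]. Speed limits (rad/s): [2.57, 2.57, 3.14, 3.14, 3.14, 3.14].

## Interface

Orientations are given as a unit quaternion [w, x, y, z].
In Python, from workcell import env gives the robot as it stands. The module is installed in compiled form; this text tells all that it offers.
- The arm moves only by the shell command python3 -m pendant 'ROWS' [FORCE]. ROWS is JSON, a list of rows, each an object with "fingers": the finger opening in mm, from 0 to 85.4; "delta_pos": the shift along the tool's x, y, z in mm, a list of three; "angular": the turn, a rotation vector about the tool's x, y, z in rad, a list of three. In form: [{"fingers": fingers, "delta_pos": [x, y, z], "angular": [ax, ay, az]}, ...]. A call has 1 to 12 rows; each row shifts and turns the commanded pose from where the row before left it, along the tool's axes as they then stand; what a row does not reach is not made up. A row lasts 1/10 s, in which the tool goes at most 50 mm and 8.59 degrees, less where a joint would pass 70% of its speed; a pose out of reach is approached as far as the arm can. A call is refused whole if a number of a shift passes 50 or a number of a turn 0.15, either way. A call with a gripper value outside its range is refused whole. The fingers move at their own pace and stop on an object; FORCE is the grip in N (left out, the last holds). Time passes only in rows, so rows that do not move let the fingers close. It gives the time, the measured TCP pose, the force and the opening at its end, in the units of the state.
- env.get_state(): the state, without advancing time (a new reading comes with each control period).
- env.read_camera(name): name is "side" or "top" or "wrist"; returns the picture (480x640x3 uint8, blue, green, red); there is no depth.
- env.camera_params(name): a dict with "fx", "fy", "cx", "cy" (pixels), "view" (4x4, takes a point from world to camera coordinates). Camera axes: x right, y up, looking along -z (the intrinsics and any distortion apply to the point x, -y, -z); pixel columns grow to the right and rows downward; lengths in m; the calibration is good to about 2 mm. The wrist camera is an equidistant fisheye: a pixel r from the principal point sees the ray r / f radians off the axis. A picture is of the moment at which its call begins: read the wrist's pose just before it. camera_params takes no time and is no camera call; for the wrist camera it gives the pose at the moment of the call.
- env.hand_in(): hands the job in, once; it reports no verdict.
The state is a dict: "clock": time; "joint_pos": joint angles; "qvel": joint speeds; "tau": joint torques, N m; "tcp_pos": TCP position; "orientation": TCP orientation; "wrist_force": force on the tool from outside, world axes, zero at the start; "ft_torque": the same for the moment, N m; "finger_gap": finger opening in m.
Only numpy, scipy, OpenCV 4.12 (cv2) and the standard library are available. Lean on these libraries where they do the work, as an engineer would, in place of code of your own. Each camera call takes 0.05 s, during which the arm holds its last target. There are 200 camera calls.

## Working session

There is one attempt and no reset: what is moved stays moved. The work goes in short steps, Python scripts to look and compute and a shell command to move; the robot and the scene stay as the last step left them, time stands still between calls to the robot, and variables do not carry over. Pictures are saved under pics/ and viewed, about 8 in all and at most 12, crops included, and the job is handed in when it is done.

```bash
mkdir -p pics
python3 - <<'E'
from workcell import env
import cv2,numpy as np
s=env.get_state();print({k:np.round(v,4).tolist() for k,v in s.items()})
for n in ["top","side"]:
    cv2.imwrite(f"pics/{n}0.png",env.read_camera(n));p=env.camera_params(n);print(n,{k:np.round(v,4).tolist() for k,v in p.items()})
E
```

```text
{'clock': 0.0, 'joint_pos': [1.1264, 0.314, 0.045, 1.3036, 0.0, 1.4312], 'qvel': [0.0012, 0.0007, 0.0021, -0.0001, -0.0016, 0.0006], 'tau': [0.0009, -48.0623, 29.8535, 0.0194, -0.0001, 0.0], 'tcp_pos': [0.1723, 0.548, 0.2004], 'orientation': [-0.0003, 0.1518, 0.9884, -0.0009], 'wrist_force': [0.0292, 0.2843, 0.2948], 'ft_torque': [0.003, -0.0135, 0.0456], 'finger_gap': 0.0854}
top {'fx': 573.574, 'fy': 573.574, 'cx': 318.7529, 'cy': 234.2772, 'view': [[-0.022, -0.9996, -0.0181, -0.0207], [0.9938, -0.0238, 0.1087, -0.5591], [-0.1091, -0.0156, 0.9939, -1.0987], [0.0, 0.0, 0.0, 1.0]]}
side {'fx': 503.4178, 'fy': 503.4178, 'cx': 310.1267, 'cy': 228.1522, 'view': [[0.9052, -0.4248, 0.0078, -0.5191], [0.2319, 0.5093, 0.8287, -0.1862], [-0.356, -0.7484, 0.5596, -0.8648], [0.0, 0.0, 0.0, 1.0]]}
```

View pics/top0.png

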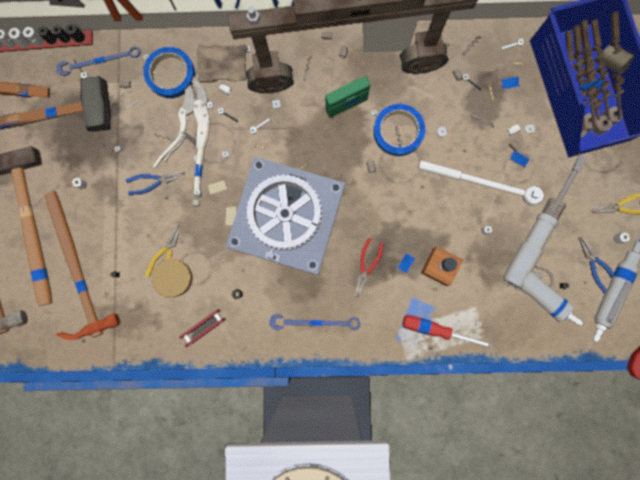

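The top view shows the fixture at about (286,215), the stand with the pin at (442,265), and the tin at (171,277). The pointer is near (272,255). Next I'll zoom in.

Run:
```python
import cv2
a=cv2.imread("pics/top0.png");b=cv2.imread("pics/side0.png")
c=cv2.resize(a[150:280,222:352],(600,600),interpolation=cv2.INTER_CUBIC)
cv2.imwrite("pics/crop0.png",c)
```

```text
(no output)
```

View pics/crop0.png

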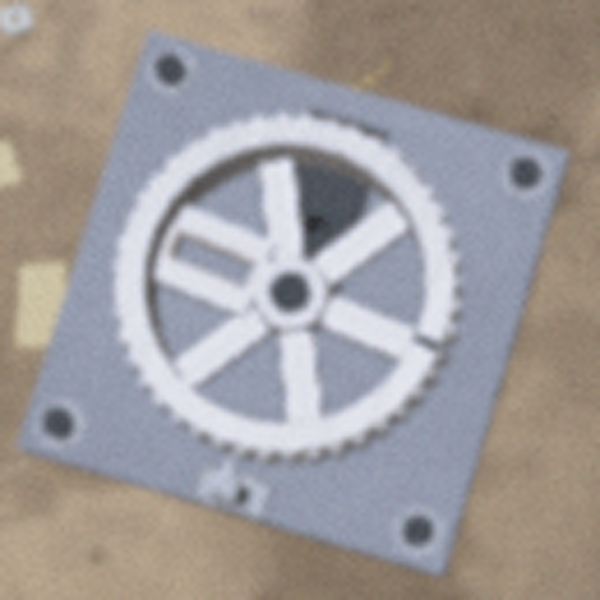

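View pics/side0.png

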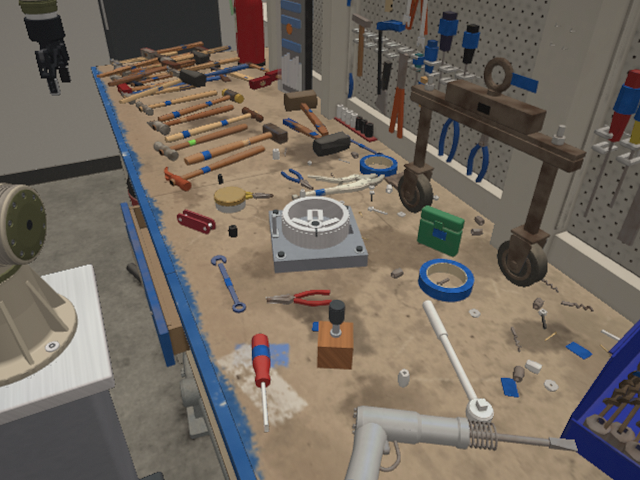

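Crop readings (crop pixels):
- Bolts at (170,70), (525,173), (418,530) and (58,424)
- Hub at (290,292)
- Mark's outer end at about (436,346)
- Slot at about (212,258)
- Pointer tip at about (228,465)

The side view shows the pin upright in its stand, with the knob top at (336,306).

```bash
cat > h.py <<'E'
import numpy as np
from workcell import env
def px2w(name,u,v,z,p=None):
    p=p or env.camera_params(name); V=np.array(p["view"])
    x,y=(u-p["cx"])/p["fx"],(v-p["cy"])/p["fy"]
    if name=="wrist":
        r=np.hypot(x,y); k=np.tan(r)/r if r>0 else 1; x,y=x*k,y*k
    d=V[:3,:3].T@np.array([x,-y,-1]); o=-V[:3,:3].T@V[:3,3]
    return o+d*(z-o[2])/d[2]
def w2px(name,P,p=None):
    p=p or env.camera_params(name); V=np.array(p["view"])
    c=V[:3,:3]@np.array(P)+V[:3,3]; x,y,z=c[0],-c[1],-c[2]
    if name=="wrist":
        r=np.hypot(x,y); t=np.arctan2(r,z)/r if r>0 else 1/z
    else: t=1/z
    return p["cx"]+p["fx"]*x*t,p["cy"]+p["fy"]*y*t
E
python3 - <<'E'
from h import *
np.set_printoptions(precision=4,suppress=True)
f=lambda u,v,z:px2w("top",222+(u+.5)/4.615-.5,150+(v+.5)/4.615-.5,z)[:2]
B=[f(*q,.039) for q in [(170,70),(525,173),(418,530),(58,424)]]
print("bolts",np.array(B)); c=np.mean(B,0); print("c",c)
ax=((B[0]+B[1])-(B[2]+B[3])); print("yaw +x",np.arctan2(ax[1],ax[0]))
print("hub50",f(290,292,.05))
m=f(436,346,.078); t=f(228,465,.078); s=f(212,258,.05)
for n,q in [("mark",m),("ptr",t),("slot",s)]: d=q-c; print(n,q,np.hypot(*d),np.arctan2(d[1],d[0]))
print("knob top",px2w("top",448,264,.114),px2w("side",336,305,.114))
E
```

```text
bolts [[ 0.699   0.0828]
 [ 0.6502 -0.0685]
 [ 0.4989 -0.0196]
 [ 0.5473  0.132 ]]
c [0.5988 0.0317]
yaw +x -0.31277949384567705
hub50 [0.5997 0.0319]
mark [ 0.5718 -0.0297] 0.06706610458234127 -1.986461608591316
ptr [0.5249 0.0562] 0.07786721804347695 2.8214688751743284
slot [0.615  0.0646] 0.036697989917173164 1.1137779162914794
knob top [ 0.4897 -0.2668  0.114 ] [ 0.4881 -0.273   0.114 ]
```

```bash
python3 -m pendant '[{"fingers":85,"delta_pos":[-35,-18,-3],"angular":[0,0,0]},{"fingers":85,"delta_pos":[-35,-18,-3],"angular":[0,0,0]},{"fingers":85,"delta_pos":[-35,-18,-3],"angular":[0,0,0]},{"fingers":85,"delta_pos":[-35,-18,-3],"angular":[0,0,0]},{"fingers":85,"delta_pos":[-35,-18,-3],"angular":[0,0,0]},{"fingers":85,"delta_pos":[-35,-18,-3],"angular":[0,0,0]},{"fingers":85,"delta_pos":[-35,-18,-3],"angular":[0,0,0]},{"fingers":85,"delta_pos":[-35,-18,-3],"angular":[0,0,0]},{"fingers":85,"delta_pos":[-35,-18,-3],"angular":[0,0,0]},{"fingers":85,"delta_pos":[-35,-18,-3],"angular":[0,0,0]},{"fingers":85,"delta_pos":[-35,-18,-3],"angular":[0,0,0]},{"fingers":85,"delta_pos":[-35,-18,-3],"angular":[0,0,0]}]'
python3 -m pendant '[{"fingers":60,"delta_pos":[-35,-18,-3],"angular":[0,0,0]},{"fingers":40,"delta_pos":[-35,-18,-3],"angular":[0,0,0]},{"fingers":40,"delta_pos":[-35,-18,-3],"angular":[0,0,0]},{"fingers":40,"delta_pos":[-35,-18,-3],"angular":[0,0,0]},{"fingers":40,"delta_pos":[-35,-18,-3],"angular":[0,0,0]},{"fingers":40,"delta_pos":[0,0,0],"angular":[0,0,0.13]},{"fingers":40,"delta_pos":[0,0,0],"angular":[0,0,0.13]},{"fingers":40,"delta_pos":[0,0,0],"angular":[0,0,0.13]},{"fingers":40,"delta_pos":[0,0,0],"angular":[0,0,0.13]},{"fingers":40,"delta_pos":[0,0,0],"angular":[0,0,0]},{"fingers":40,"delta_pos":[0,0,0],"angular":[0,0,0]}]'
cat >> h.py <<'E'
from scipy.spatial.transform import Rotation as R
import cv2
def pose():
    s=env.get_state(); q=s["orientation"]; M=R.from_quat([q[1],q[2],q[3],q[0]])
    m=M.as_matrix(); return np.array(s["tcp_pos"]),M,np.arctan2(m[1,1],m[0,1]),s
def report():
    p,M,psi,s=pose(); print("t",round(s["clock"],2),"tcp",p.round(4),"psi",round(psi,4),"zaxis",M.as_matrix()[:,2].round(4),"F",np.round(s["wrist_force"],2),"gap",round(s["finger_gap"],4),"j",np.round(s["joint_pos"],2))
def goto(x,y,z,psi):
    """tool-frame shift (mm, before turning) and turn to an upright pose"""
    p,M,ps,s=pose(); m=np.array([[np.sin(psi),np.cos(psi),0],[-np.cos(psi),np.sin(psi),0],[0,0,-1]]).T
    G=R.from_matrix(np.array([[np.sin(psi),np.cos(psi),0],[-np.cos(psi),np.sin(psi),0],[0,0,-1]]))
    print("shift",(M.inv().apply(np.array([x,y,z])-p)*1e3).round(1),"turn",(M.inv()*G).as_rotvec().round(4))
E
python3 - <<'E'
from h import *
report(); p=env.camera_params("wrist"); cv2.imwrite("pics/w1.png",env.read_camera("wrist"))
print({k:np.round(v,4).tolist() for k,v in p.items()})
print(w2px("wrist",[.599,.032,.05],p),w2px("wrist",[.489,-.268,.114],p))
E
```

```text
clock: 1.3
tcp_pos: [0.5091, 0.2151, 0.237]
orientation: [-0.0, 0.152, 0.988, -0.0]
wrist_force: [0.5, 0.4, -0.0]
finger_gap: 0.0849
clock: 2.4
tcp_pos: [0.6481, 0.0781, 0.2519]
orientation: [-0.0, 0.399, 0.917, -0.0]
wrist_force: [0.3, -0.1, -0.0]
finger_gap: 0.0401
t 2.4 tcp [0.6481 0.0781 0.2519] psi 0.749 zaxis [-8.e-04  1.e-04 -1.e+00] F [ 0.31 -0.13 -0.02] gap 0.0401 j [-0.    0.47  0.4   1.5   0.    0.82]
{'fx': 371.6483, 'fy': 371.6483, 'cx': 321.8838, 'cy': 240.169, 'view': [[0.7325, 0.6808, -0.0014, -0.5286], [-0.6573, 0.7067, -0.2618, 0.4187], [-0.1772, 0.1926, 0.9651, -0.3278], [0.0, 0.0, 0.0, 1.0]]}
(np.float64(256.0702660533073), np.float64(206.86406874410417)) (np.float64(37.608278109825505), np.float64(338.4042804415187))
```

View pics/w1.png

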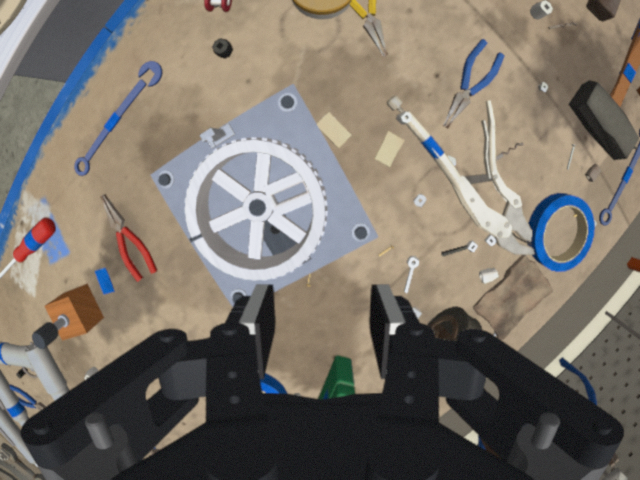

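The wrist view shows the hub at (258,207), which matches the prediction of (256,207). The mark is at (191,239), the bolts at (288,102), (165,180), (361,232) and (238,297), and the knob at about (44,336).

Run:
```python
from h import *
p=env.camera_params("wrist")
f=lambda u,v,z:px2w("wrist",u,v,z,p)[:2]
B=[f(*q,.039) for q in [(288,102),(165,180),(361,232),(238,297)]]
c=np.mean(B,0);a=B[2]+B[3]-B[0]-B[1];print("c",c,"yaw",np.arctan2(a[1],a[0]),"hub",f(258,207,.05))
d=f(191,239,.078)-c;print("mark",np.arctan2(d[1],d[0]),np.hypot(*d),"knob",f(44,336,.0975))
C=np.array([.5992,.0322])
goto(C[0]+.064*np.cos(.75),C[1]+.064*np.sin(.75),.056,.75)
```

```text
c [0.60048418 0.0339877 ] yaw -0.31260104587528037 hub [0.60066102 0.03328171]
mark -2.0019457110458125 0.07185436688307291 knob [ 0.48982248 -0.27487192]Traceback (most recent call last):
  File "<stdin>", line 8, in <module>
  File "h.py", line 27, in goto
    G=R.from_matrix(np.array([[np.sin(psi),np.cos(psi),0],[-np.cos(psi),np.sin(psi),0],[0,0,-1]]))
  File "scipy/spatial/transform/_rotation.pyx", line 1143, in scipy.spatial.transform._rotation.Rotation.from_matrix
ValueError: Non-positive determinant (left-handed or null coordinate frame) in rotation matrix 0: [[ 0.68163876  0.73168887  0.        ]
 [-0.73168887  0.68163876  0.        ]
 [ 0.          0.         -1.        ]].
```

```bash
python3 - <<'E'
s=open('h.py').read().split('\n')
s=[l for l in s]
out=[]
for l in s:
    if l.strip().startswith('p,M,ps,s=pose(); m='): l='    p,M,ps,s=pose()'
    if l.strip().startswith('G=R.from'): l='    G=R.from_matrix(np.array([[-np.sin(psi),np.cos(psi),0],[np.cos(psi),np.sin(psi),0],[0,0,-1]]))'
    out.append(l)
open('h.py','w').write('\n'.join(out))
E
python3 - <<'E'
from h import *
C=np.array([.6,.033])
goto(C[0]+.064*np.cos(.75),C[1]+.064*np.sin(.75),.056,.75)
E
```

```text
shift [ -0.3  -1.9 196. ] turn [-0.0004 -0.0005 -0.0013]
```

```bash
python3 -m pendant '[{"fingers":34,"delta_pos":[0,-2,40],"angular":[0,0,0]},{"fingers":34,"delta_pos":[0,0,40],"angular":[0,0,0]},{"fingers":34,"delta_pos":[0,0,40],"angular":[0,0,0]},{"fingers":34,"delta_pos":[0,0,30],"angular":[0,0,0]},{"fingers":34,"delta_pos":[0,0,20],"angular":[0,0,0]},{"fingers":34,"delta_pos":[0,0,15],"angular":[0,0,0]},{"fingers":34,"delta_pos":[0,0,11],"angular":[0,0,0]},{"fingers":34,"delta_pos":[0,0,0],"angular":[0,0,0]}]' 40
python3 -m pendant '[{"fingers":0,"delta_pos":[0,0,0],"angular":[0,0,0]},{"fingers":0,"delta_pos":[0,0,0],"angular":[0,0,0]},{"fingers":0,"delta_pos":[0,0,0],"angular":[0,0,0]},{"fingers":0,"delta_pos":[0,0,0],"angular":[0,0,0]},{"fingers":0,"delta_pos":[0,0,0],"angular":[0,0,0]},{"fingers":0,"delta_pos":[0,0,0],"angular":[0,0,0]}]' 40
python3 -c "
from h import *
report()"
```

```text
clock: 3.25
tcp_pos: [0.6456, 0.0768, 0.0545]
orientation: [-0.001, 0.4, 0.916, -0.001]
wrist_force: [0.2, 0.4, 0.5]
finger_gap: 0.034
clock: 3.85
tcp_pos: [0.6469, 0.0768, 0.0565]
orientation: [0.0, 0.401, 0.916, 0.0]
wrist_force: [0.4, -0.1, -0.8]
finger_gap: 0.0001
t 3.85 tcp [0.6469 0.0768 0.0565] psi 0.746 zaxis [ 3.e-04  1.e-04 -1.e+00] F [ 0.36 -0.06 -0.84] gap 0.0001 j [-0.01  0.53  0.02  1.06  0.    0.82]
```

The gap reads 0, so the rim isn't between the pads. I'll look.

Run:
```python
from h import *
a=env.read_camera("side");w=env.read_camera("wrist")
a=cv2.resize(a[150:300,220:400],(480,400),interpolation=cv2.INTER_CUBIC);w=w[80:480,120:520]
w=cv2.resize(w,(320,320));c=np.zeros((400,800,3),np.uint8);c[:,:480]=a;c[:320,480:]=w
cv2.imwrite("pics/s2.png",c)
```

```text
(no output)
```

View pics/s2.png

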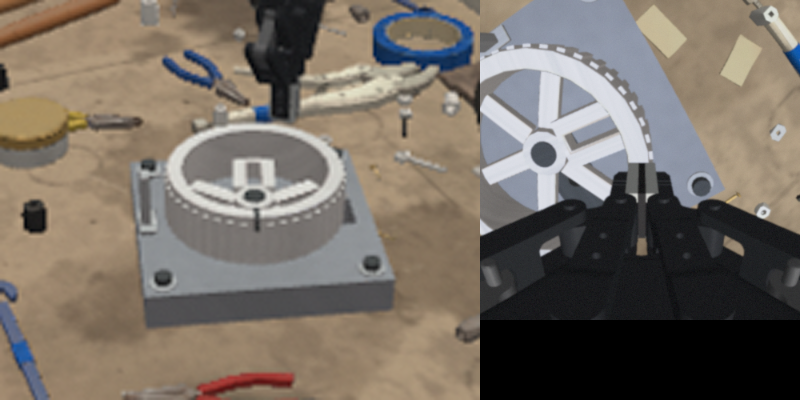

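Run:
```python
from h import *
p,M,psi,s=pose()
for q in [p,p+[0,0,.022],[.6+.07*np.cos(.75),.033+.07*np.sin(.75),.078],[.6+.058*np.cos(.75),.033+.058*np.sin(.75),.078],[.6,.033,.05]]:
    u,v=w2px("side",q); a,b=w2px("wrist",q); print(np.round(q,4),"side crop",(u-220)*480/180,(v-150)*400/150,"wrist crop",480+(a-120)*.8,(b-80)*.8)
```

```text
[0.6469 0.0767 0.0564] side crop 281.41762034857595 149.0233990353053 wrist crop 639.8893714861755 157.2494874657356
[0.6469 0.0767 0.0784] side crop 282.0807727435078 126.2874628652478 wrist crop 639.6577696989259 171.34159576089814
[0.6512 0.0807 0.078 ] side crop 284.58598657716294 123.35155764783728 wrist crop 650.277143199487 171.08422962041624
[0.6424 0.0725 0.078 ] side crop 279.51817384014794 130.18023535502198 wrist crop 628.6426346283351 171.14649110969623
[0.6   0.033 0.05 ] side crop 253.3090354245263 194.47461270768758 wrist crop 543.9557835106864 153.2111134011791
```

Run:
```python
from h import *
print(w2px("side",[.1723,.548,.2004]))
a=env.read_camera("side");w=env.read_camera("wrist")
A=cv2.resize(a[150:240,280:380],(600,540),interpolation=cv2.INTER_CUBIC)
b=cv2.imread("pics/side0.png")[0:120,20:100];b=cv2.resize(b,(200,300))
c=np.zeros((540,800,3),np.uint8);c[:,:600]=A;c[:300,600:]=b;w=cv2.resize(w[220:380,240:400],(200,200));c[320:520,600:]=w
cv2.imwrite("pics/s3.png",c)
report()
```

```text
(np.float64(65.67576876108805), np.float64(105.22610535579369))
t 4.05 tcp [0.6468 0.0767 0.0563] psi 0.746 zaxis [ 0.e+00  1.e-04 -1.e+00] F [ 0.02  0.31 -0.49] gap -0.0002 j [-0.01  0.53  0.02  1.06  0.    0.82]
```

View pics/s3.png

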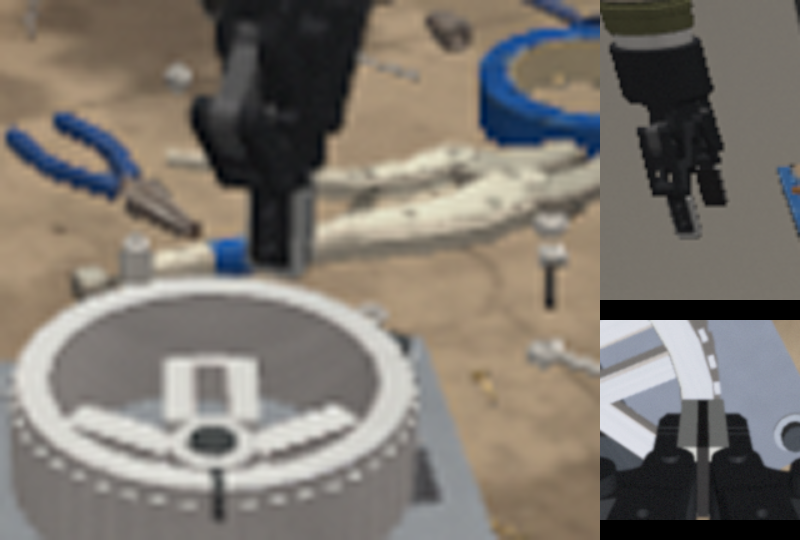

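Run:
```python
from h import *
p,M,psi,s=pose(); 
V=np.array(env.camera_params("wrist")["view"]);o=-V[:3,:3].T@V[:3,3];print("cam in tool",M.inv().apply(o-p))
for d in [0,.01,.02,.03]:
  for x in [-.011,.011]:
    q=p+M.apply([x,0,-d]); print(d,x,np.round(w2px("wrist",q),1),np.round(w2px("side",q),1))
```

```text
cam in tool [ 0.06588579  0.00117291 -0.17331478]
0 -0.011 [319.9 296.7] [330.1 206.9]
0 0.011 [319.8 255.5] [320.9 204.9]
0.01 -0.011 [319.8 305. ] [330.3 203.1]
0.01 0.011 [319.7 262. ] [321.  201.1]
0.02 -0.011 [319.7 314.3] [330.4 199.2]
0.02 0.011 [319.5 269.3] [321.1 197.2]
0.03 -0.011 [319.5 324.5] [330.6 195.2]
0.03 0.011 [319.4 277.4] [321.2 193.3]
```

Both the side and wrist pictures put the real fingertips about 30 mm short of the reported TCP. A light touch of the closed tips on the rim top, which is at a known 78 mm, will measure the offset.

```bash
python3 -m pendant '[{"fingers":0,"delta_pos":[0,0,1],"angular":[0,0,0]},{"fingers":0,"delta_pos":[0,0,1],"angular":[0,0,0]},{"fingers":0,"delta_pos":[0,0,1],"angular":[0,0,0]}]'
python3 -m pendant '[{"fingers":0,"delta_pos":[0,0,1],"angular":[0,0,0]},{"fingers":0,"delta_pos":[0,0,1],"angular":[0,0,0]}]'
python3 -m pendant '[{"fingers":0,"delta_pos":[0,0,1],"angular":[0,0,0]},{"fingers":0,"delta_pos":[0,0,0],"angular":[0,0,0]}]'
```

```text
clock: 4.35
tcp_pos: [0.6468, 0.0767, 0.0532]
orientation: [-0.0, 0.401, 0.916, 0.0]
wrist_force: [-0.2, 0.6, 0.0]
finger_gap: -0.0002
clock: 4.55
tcp_pos: [0.6468, 0.0767, 0.0511]
orientation: [-0.0, 0.401, 0.916, 0.0]
wrist_force: [0.9, 0.1, 0.7]
finger_gap: -0.0002
clock: 4.75
tcp_pos: [0.6468, 0.0767, 0.0501]
orientation: [-0.0, 0.401, 0.916, -0.0]
wrist_force: [-0.2, 0.6, -0.1]
finger_gap: 0.0001
```

```bash
python3 -m pendant '[{"fingers":0,"delta_pos":[0,0,1],"angular":[0,0,0]},{"fingers":0,"delta_pos":[0,0,1],"angular":[0,0,0]}]'
python3 -m pendant '[{"fingers":0,"delta_pos":[0,0,1],"angular":[0,0,0]},{"fingers":0,"delta_pos":[0,0,0],"angular":[0,0,0]}]'
```

```text
clock: 4.95
tcp_pos: [0.647, 0.0768, 0.0483]
orientation: [0.0, 0.401, 0.916, 0.0]
wrist_force: [-0.3, 1.0, -0.7]
finger_gap: -0.0005
clock: 5.15
tcp_pos: [0.6469, 0.0767, 0.0481]
orientation: [0.0, 0.401, 0.916, 0.0]
wrist_force: [-1.8, -0.3, 4.7]
finger_gap: 0.0
```

Contact is at TCP 48 mm, so the real tips sit 30 mm above the reported TCP. I'll apply that offset from here on.

```bash
python3 -m pendant '[{"fingers":0,"delta_pos":[0,0,-10],"angular":[0,0,0]},{"fingers":34,"delta_pos":[0,0,0],"angular":[0,0,0]},{"fingers":34,"delta_pos":[0,0,0],"angular":[0,0,0]},{"fingers":34,"delta_pos":[0,0,0],"angular":[0,0,0]},{"fingers":34,"delta_pos":[0,0,0],"angular":[0,0,0]},{"fingers":34,"delta_pos":[0,0,8],"angular":[0,0,0]},{"fingers":34,"delta_pos":[0,0,8],"angular":[0,0,0]},{"fingers":34,"delta_pos":[0,0,8],"angular":[0,0,0]},{"fingers":34,"delta_pos":[0,0,8],"angular":[0,0,0]},{"fingers":34,"delta_pos":[0,0,0],"angular":[0,0,0]}]'
python3 -m pendant '[{"fingers":0,"delta_pos":[0,0,0],"angular":[0,0,0]},{"fingers":0,"delta_pos":[0,0,0],"angular":[0,0,0]},{"fingers":0,"delta_pos":[0,0,0],"angular":[0,0,0]},{"fingers":0,"delta_pos":[0,0,0],"angular":[0,0,0]},{"fingers":0,"delta_pos":[0,0,0],"angular":[0,0,0]},{"fingers":0,"delta_pos":[0,0,0],"angular":[0,0,0]}]' 30
python3 -c "
from h import *
report()"
```

```text
clock: 6.15
tcp_pos: [0.6455, 0.0767, 0.0232]
orientation: [-0.001, 0.401, 0.916, -0.001]
wrist_force: [0.4, -0.7, -0.5]
finger_gap: 0.0342
clock: 6.75
tcp_pos: [0.6451, 0.0765, 0.0252]
orientation: [-0.001, 0.401, 0.916, -0.001]
wrist_force: [-4.8, -1.2, 0.9]
finger_gap: 0.0117
t 6.75 tcp [0.6451 0.0765 0.0252] psi 0.7451 zaxis [-3.e-03 -2.e-04 -1.e+00] F [-4.79 -1.18  0.87] gap 0.0117 j [-0.01  0.55 -0.03  0.99 -0.    0.82]
```

```bash
python3 -m pendant '[{"fingers":0,"delta_pos":[-4.6,-0.17,0],"angular":[0,0,0.0725]},{"fingers":0,"delta_pos":[-4.6,-0.17,0],"angular":[0,0,0.0725]},{"fingers":0,"delta_pos":[-4.6,-0.17,0],"angular":[0,0,0.0725]},{"fingers":0,"delta_pos":[-4.6,-0.17,0],"angular":[0,0,0.0725]},{"fingers":0,"delta_pos":[-4.6,-0.17,0],"angular":[0,0,0.0725]},{"fingers":0,"delta_pos":[-4.6,-0.17,0],"angular":[0,0,0.0725]},{"fingers":0,"delta_pos":[-4.6,-0.17,0],"angular":[0,0,0.0725]},{"fingers":0,"delta_pos":[-4.6,-0.17,0],"angular":[0,0,0.0725]},{"fingers":0,"delta_pos":[-4.6,-0.17,0],"angular":[0,0,0.0725]},{"fingers":0,"delta_pos":[-4.6,-0.17,0],"angular":[0,0,0.0725]}]' 40
python3 -c "
from h import *
report()"
```

```text
clock: 7.75
tcp_pos: [0.6626, 0.0375, 0.0253]
orientation: [-0.002, 0.7, 0.714, 0.001]
wrist_force: [-2.2, 7.5, -1.1]
finger_gap: 0.0111
t 7.75 tcp [0.6626 0.0375 0.0253] psi 0.0197 zaxis [-0.0015  0.0045 -1.    ] F [-2.21  7.5  -1.07] gap 0.0111 j [-0.07  0.58  0.02  1.01  0.    1.48]
```

```bash
python3 -m pendant '[{"fingers":0,"delta_pos":[-4.6,-0.17,0],"angular":[0,0,0.0725]},{"fingers":0,"delta_pos":[-4.6,-0.17,0],"angular":[0,0,0.0725]},{"fingers":0,"delta_pos":[-4.6,-0.17,0],"angular":[0,0,0.0725]},{"fingers":0,"delta_pos":[-4.6,-0.17,0],"angular":[0,0,0.0725]},{"fingers":0,"delta_pos":[-4.6,-0.17,0],"angular":[0,0,0.0725]},{"fingers":0,"delta_pos":[-4.6,-0.17,0],"angular":[0,0,0.0725]},{"fingers":0,"delta_pos":[-4.6,-0.17,0],"angular":[0,0,0.0725]},{"fingers":0,"delta_pos":[-4.6,-0.17,0],"angular":[0,0,0.0725]},{"fingers":0,"delta_pos":[-4.6,-0.17,0],"angular":[0,0,0.0725]},{"fingers":0,"delta_pos":[-4.6,-0.17,0],"angular":[0,0,0.0725]},{"fingers":0,"delta_pos":[0,0,0],"angular":[0,0,0]},{"fingers":0,"delta_pos":[0,0,0],"angular":[0,0,0]}]' 40
python3 - <<'E'
from h import *
report(); p=env.camera_params("wrist"); w=env.read_camera("wrist"); t=env.read_camera("top")
cv2.imwrite("pics/w4.png",w);cv2.imwrite("pics/t4.png",t)
C=np.array([.6,.033]); print([np.round(w2px("wrist",q,p),0) for q in ([.6,.033,.05],[C[0]+.0735*np.cos(2.829),C[1]+.0735*np.sin(2.829),.078])])
c=np.zeros((400,800,3),np.uint8);c[:,:400]=cv2.resize(t[150:280,222:352],(400,400),interpolation=cv2.INTER_CUBIC)
u,v=[int(x) for x in w2px("wrist",[.6,.033,.05],p)]
q=w[max(0,v-110):v+110,max(0,u-110):u+110];c[:,400:]=cv2.resize(q,(400,400),interpolation=cv2.INTER_CUBIC);print(u,v,q.shape)
cv2.imwrite("pics/c4.png",c)
E
```

```text
clock: 8.95
tcp_pos: [0.6498, -0.0065, 0.0253]
orientation: [-0.0, 0.907, 0.42, 0.001]
wrist_force: [3.7, 4.8, -6.2]
finger_gap: 0.0109
t 8.95 tcp [ 0.6498 -0.0065  0.0253] psi -0.7034 zaxis [ 0.0022  0.002  -1.    ] F [ 3.74  4.8  -6.2 ] gap 0.0109 j [-0.13  0.55 -0.03  0.99  0.    2.14]
[array([183., 301.]), array([ 53., 367.])]
182 300 (220, 220, 3)
```

View pics/c4.png

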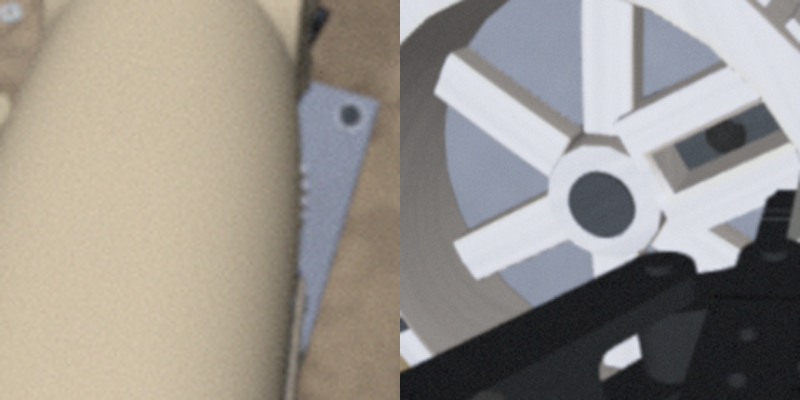

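In the wrist crop the hub is at (603,204). The lock bore shows through the slot as a dark disc at (727,137). The top camera's view is blocked. I'll release the rim, go up and check the mark.

```bash
python3 -m pendant '[{"fingers":34,"delta_pos":[0,0,0],"angular":[0,0,0]},{"fingers":34,"delta_pos":[0,0,0],"angular":[0,0,0]},{"fingers":34,"delta_pos":[0,0,0],"angular":[0,0,0]},{"fingers":34,"delta_pos":[0,0,-20],"angular":[0,0,0]},{"fingers":34,"delta_pos":[0,0,-40],"angular":[0,0,0]},{"fingers":34,"delta_pos":[0,0,-45],"angular":[0,0,0]},{"fingers":34,"delta_pos":[0,0,-45],"angular":[0,0,0]},{"fingers":34,"delta_pos":[0,0,-30],"angular":[0,0,0]},{"fingers":34,"delta_pos":[0,0,0],"angular":[0,0,0]},{"fingers":34,"delta_pos":[0,0,0],"angular":[0,0,0]}]'
python3 - <<'E'
from h import *
report(); p=env.camera_params("wrist"); w=env.read_camera("wrist"); cv2.imwrite("pics/w5.png",w)
u,v=[int(round(x)) for x in w2px("wrist",[.6,.033,.06],p)]
u0,v0=max(0,u-90),max(0,v-90);q=w[v0:v0+180,u0:u0+180];print(u0,v0,q.shape)
cv2.imwrite("pics/c5.png",cv2.resize(q,None,fx=3.3333,fy=3.3333,interpolation=cv2.INTER_CUBIC))
E
```

```text
clock: 10.05
tcp_pos: [0.6491, -0.0078, 0.2063]
orientation: [0.001, 0.908, 0.42, 0.001]
wrist_force: [0.6, 0.4, -0.4]
finger_gap: 0.034
t 10.05 tcp [ 0.6491 -0.0078  0.2063] psi -0.704 zaxis [ 2.3e-03 -4.0e-04 -1.0e+00] F [ 0.61  0.36 -0.42] gap 0.034 j [-0.14  0.46  0.28  1.38 -0.    2.14]
159 130 (180, 180, 3)
```

View pics/c5.png

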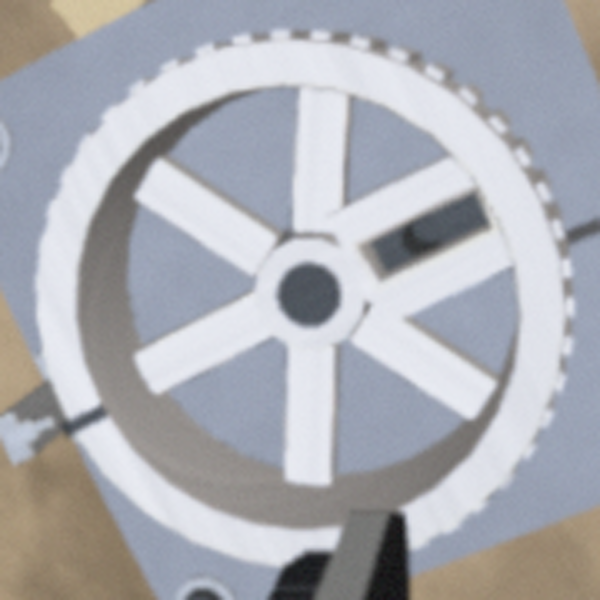

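The crop shows the mark running from (65,427) to (104,409), with the pointer tip next to it. The hub is at (309,295), the bore at about (424,237), and the slot spans corners (373,241), (386,277), (478,192) and (491,226).

Run:
```python
from h import *
p=env.camera_params("wrist")
f=lambda u,v,z:px2w("wrist",159+(u+.5)*.3-.5,130+(v+.5)*.3-.5,z,p)[:2]
h=f(309,295,.05);print("hub",h)
S=[f(*q,.05) for q in [(373,241),(386,277),(478,192),(491,226)]];sc=np.mean(S,0);d=S[2]+S[3]-S[0]-S[1];print("slot c",sc,"dir",np.arctan2(d[1],d[0]),"len",np.hypot(*d)/2)
for n,q in [("slot",sc),("bore",f(424,237,.03)),("mark o",f(65,427,.078)),("mark i",f(104,409,.078)),("ptr tip",f(57,428,.078)),("ptr base",f(20,440,.078))]:
    e=q-h;print(n,q,"r",np.hypot(*e),"ang",np.arctan2(e[1],e[0]), "ang-pi", np.arctan2(-e[1],-e[0]))
# axis estimate via ellipse samples of outer rim
P=np.array([f(*q,.078) for q in [(290,33),(37,300),(150,523),(75,175)]])
A=np.c_[2*P,np.ones(4)];x=np.linalg.lstsq(A,(P**2).sum(1),rcond=None)[0];print("rim c",x[:2],"R",np.sqrt(x[2]+x[0]**2+x[1]**2))
```

```text
hub [0.59863176 0.03276859]
slot c [0.63537513 0.02325979] dir -0.26475399899156427 len 0.03159497062013609
slot [0.63537513 0.02325979] r 0.03795381883017705 ang -0.2532338699310501 ang-pi 2.888358783658743
bore [0.62969172 0.02281849] r 0.03261480809594206 ang -0.3100216295454541 ang-pi 2.8315710240443392
mark o [0.53061918 0.05185475] r 0.07063988132028333 ang 2.8680027765001674 ang-pi -0.273589877089626
mark i [0.54310495 0.04801446] r 0.05758179329041238 ang 2.8736283684776227 ang-pi -0.26796428511217063
ptr tip [0.52857015 0.05318393] r 0.0729754431783457 ang 2.8580523508059845 ang-pi -0.2835403027838087
ptr base [0.51734008 0.05800933] r 0.08512010451173085 ang 2.840534593228874 ang-pi -0.30105806036091926
rim c [0.60103064 0.02858324] R 0.07255167535538892
```

The mark stands about 0.045 rad short of the pointer, and the bore lies on the fixture's +x axis at r≈32 mm. I'll regrip and turn the rest.

```bash
python3 -m pendant '[{"fingers":34,"delta_pos":[0,0,45],"angular":[0,0,0]},{"fingers":34,"delta_pos":[0,0,45],"angular":[0,0,0]},{"fingers":34,"delta_pos":[0,0,40],"angular":[0,0,0]},{"fingers":34,"delta_pos":[0,0,25],"angular":[0,0,0]},{"fingers":34,"delta_pos":[0,0,15],"angular":[0,0,0]},{"fingers":34,"delta_pos":[0,0,10],"angular":[0,0,0]},{"fingers":0,"delta_pos":[0,0,0],"angular":[0,0,0]},{"fingers":0,"delta_pos":[0,0,0],"angular":[0,0,0]},{"fingers":0,"delta_pos":[0,0,0],"angular":[0,0,0]},{"fingers":0,"delta_pos":[0,0,0],"angular":[0,0,0]},{"fingers":0,"delta_pos":[0,0,0],"angular":[0,0,0]},{"fingers":0,"delta_pos":[0,0,0],"angular":[0,0,0]}]' 40
python3 -c "
from h import *
report()"
python3 -m pendant '[{"fingers":0,"delta_pos":[-1.1,0,0],"angular":[0,0,0.015]},{"fingers":0,"delta_pos":[-1.1,0,0],"angular":[0,0,0.015]},{"fingers":0,"delta_pos":[-1.2,0,0],"angular":[0,0,0.015]},{"fingers":0,"delta_pos":[0,0,0],"angular":[0,0,0]},{"fingers":0,"delta_pos":[0,0,0],"angular":[0,0,0]}]' 40
python3 -c "
from h import *
report()"
```

```text
clock: 11.3
tcp_pos: [0.649, -0.007, 0.0243]
orientation: [-0.0, 0.908, 0.42, 0.0]
wrist_force: [4.9, 1.2, -13.6]
finger_gap: 0.0103
t 11.3 tcp [ 0.649  -0.007   0.0243] psi -0.7047 zaxis [ 3.0e-04  1.2e-03 -1.0e+00] F [  4.92   1.16 -13.56] gap 0.0103 j [-0.14  0.55 -0.03  0.99  0.    2.14]
clock: 11.8
tcp_pos: [0.6482, -0.0082, 0.0244]
orientation: [-0.001, 0.917, 0.4, 0.002]
wrist_force: [9.3, 4.7, -16.1]
finger_gap: 0.0107
t 11.8 tcp [ 0.6482 -0.0082  0.0244] psi -0.7486 zaxis [ 0.0028  0.0036 -1.    ] F [  9.29   4.71 -16.13] gap 0.0107 j [-0.14  0.55 -0.04  0.98  0.    2.18]
```

```bash
python3 -m pendant '[{"fingers":0,"delta_pos":[-1,0,0],"angular":[0,0,0.0]},{"fingers":0,"delta_pos":[0,0,0],"angular":[0,0,0]}]' 40
python3 -c "
from h import *
report()"
python3 -m pendant '[{"fingers":34,"delta_pos":[0,0,0],"angular":[0,0,0]},{"fingers":34,"delta_pos":[0,0,0],"angular":[0,0,0]},{"fingers":34,"delta_pos":[0,0,0],"angular":[0,0,0]},{"fingers":34,"delta_pos":[0,0,-20],"angular":[0,0,0]},{"fingers":34,"delta_pos":[0,0,-40],"angular":[0,0,0]},{"fingers":34,"delta_pos":[0,0,-45],"angular":[0,0,0]},{"fingers":34,"delta_pos":[0,0,-45],"angular":[0,0,0]},{"fingers":34,"delta_pos":[0,0,-30],"angular":[0,0,0]},{"fingers":34,"delta_pos":[0,0,0],"angular":[0,0,0]},{"fingers":34,"delta_pos":[0,0,0],"angular":[0,0,0]}]'
python3 - <<'E'
from h import *
report(); p=env.camera_params("wrist"); w=env.read_camera("wrist"); cv2.imwrite("pics/w6.png",w)
u,v=[int(round(x)) for x in w2px("wrist",[.6,.033,.06],p)]
u0,v0=max(0,u-90),max(0,v-90);q=w[v0:v0+180,u0:u0+180];print(u0,v0,q.shape)
cv2.imwrite("pics/c6.png",cv2.resize(q,None,fx=3.3333,fy=3.3333,interpolation=cv2.INTER_CUBIC))
E
```

```text
clock: 12.0
tcp_pos: [0.6479, -0.0084, 0.0243]
orientation: [-0.001, 0.917, 0.4, 0.003]
wrist_force: [10.8, 6.4, -17.4]
finger_gap: 0.0103
t 12.0 tcp [ 0.6479 -0.0084  0.0243] psi -0.7485 zaxis [ 0.0036  0.0045 -1.    ] F [ 10.8    6.37 -17.36] gap 0.0103 j [-0.14  0.55 -0.04  0.98  0.    2.18]
clock: 13.0
tcp_pos: [0.6462, -0.0111, 0.2068]
orientation: [0.001, 0.917, 0.399, 0.001]
wrist_force: [-0.9, 0.8, -1.3]
finger_gap: 0.034
t 13.0 tcp [ 0.6462 -0.0111  0.2068] psi -0.7493 zaxis [ 2.9e-03 -5.0e-04 -1.0e+00] F [-0.9   0.77 -1.34] gap 0.034 j [-0.14  0.45  0.27  1.38 -0.    2.18]
159 128 (180, 180, 3)
```

View pics/c6.png

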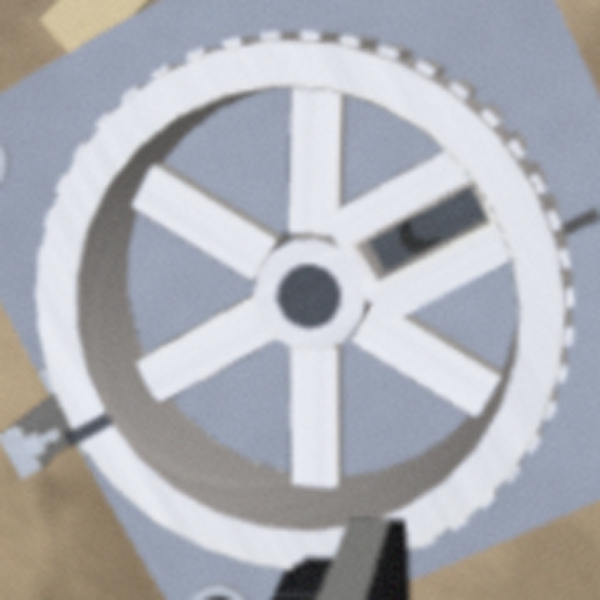

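Now the mark stands at crop (65,437)–(110,417), in line with the pointer to the eye. A numeric check follows, plus a close-up.

Run:
```python
from h import *
p=env.camera_params("wrist"); w=cv2.imread("pics/w6.png")
f=lambda u,v,z:px2w("wrist",159+(u+.5)*.3-.5,128+(v+.5)*.3-.5,z,p)[:2]
g=cv2.cvtColor(w,cv2.COLOR_BGR2GRAY).astype(np.float32)
# rim centre: maximise brightness of the ring minus its surroundings
def ring(c,r,z=.078):
    th=np.arange(0,2*np.pi,.02); P=[w2px("wrist",[c[0]+r*np.cos(t),c[1]+r*np.sin(t),z],p) for t in th]
    return cv2.remap(g,np.array([[a for a,b in P]],np.float32),np.array([[b for a,b in P]],np.float32),1)[0]
from scipy.optimize import minimize
cost=lambda c:-(np.median(ring(c,.0595))+np.mean(ring(c,.061))+np.mean(ring(c,.067)) -np.mean(ring(c,.055)) -np.mean(ring(c,.073)))
best=min(((cost([x,y]),x,y) for x in np.arange(.595,.606,.001) for y in np.arange(.028,.039,.001)));print("rim c",best)
for C in [best[1:],(.6,.033),(.5986,.0328)]:
    a=np.arange(2.6,3.06,.005); out=[]
    for r in (.061,.064,.067):
        P=[w2px("wrist",[C[0]+r*np.cos(t),C[1]+r*np.sin(t),.078],p) for t in a]
        v=cv2.remap(g,np.float32([[q[0] for q in P]]),np.float32([[q[1] for q in P]]),1)[0]; wt=np.clip(np.median(v)-15-v,0,None); out.append((a*wt).sum()/wt.sum())
    print(np.round(C,4),"mark angle-pi",np.round(np.array(out)-np.pi,4))
h=f(309,296,.05);S=[f(*q,.05) for q in [(366,243),(380,277),(472,187),(488,221)]];d=S[2]+S[3]-S[0]-S[1];sc=np.mean(S,0);print("hub",h,"slot",sc,"dir",np.arctan2(d[1],d[0]),"from hub",np.arctan2(*(sc-h)[::-1]))
b=f(414,237,.03);print("bore",b,"r",np.hypot(*(b-h)))
c=cv2.resize(w[235:285,155:220],(780,600),interpolation=cv2.INTER_CUBIC);cv2.imwrite("pics/c7.png",c)
```

```text
rim c (np.float32(-369.07904), np.float64(0.599), np.float64(0.033))
[0.599 0.033] mark angle-pi [-0.2649 -0.2659 -0.2671]
[0.6   0.033] mark angle-pi [-0.2607 -0.2613 -0.2626]
[0.5986 0.0328] mark angle-pi [-0.2698 -0.2707 -0.2718]
hub [0.59870663 0.03279895] slot [0.63444188 0.02323456] dir -0.27365940611418693 from hub -0.2615162394379175
bore [0.62746136 0.02368425] r 0.03016475296105694
```

View pics/c7.png

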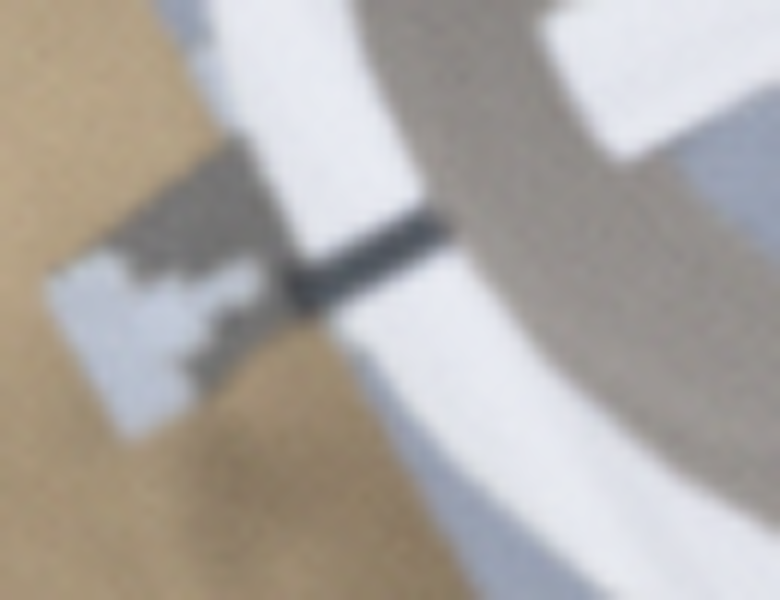

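Close-up: the pointer's tip at (258,270) aims at the rim at about (300,250), while the mark's outer end is at (310,290). So it is still about 3 mm off. I'll check how much the last turn actually moved the pulley.

```bash
cat >> h.py <<'E'

def markang(w,p,C=(.599,.033)):
    g=cv2.cvtColor(w,cv2.COLOR_BGR2GRAY).astype(np.float32); a=np.arange(2.6,3.06,.005); out=[]
    for r in (.061,.064,.067):
        P=[w2px("wrist",[C[0]+r*np.cos(t),C[1]+r*np.sin(t),.078],p) for t in a]
        v=cv2.remap(g,np.float32([[q[0] for q in P]]),np.float32([[q[1] for q in P]]),1)[0]; wt=np.clip(np.median(v)-25-v,0,None); out.append((a*wt).sum()/wt.sum()-np.pi)
    return np.round(out,4)
E
python3 - <<'E'
from h import *
# rebuild w5 camera pose: same tool->camera transform, tcp/psi of that moment
p=env.camera_params("wrist"); pp,M,psi,s=pose(); V=np.array(p["view"]); 
T=np.eye(4);T[:3,:3]=M.as_matrix();T[:3,3]=pp; K=V@T
q=np.array([.001,.908,.42,.001]);q/=np.linalg.norm(q);T5=np.eye(4);T5[:3,:3]=R.from_quat([q[1],q[2],q[3],q[0]]).as_matrix();T5[:3,3]=[.6491,-.0078,.2063]
p5=dict(p);p5["view"]=K@np.linalg.inv(T5)
print(markang(cv2.imread("pics/w5.png"),p5),markang(cv2.imread("pics/w6.png"),p))
E
```

```text
[-0.256  -0.2594 -0.2587] [-0.265  -0.2659 -0.267 ]
```

```bash
python3 -m pendant '[{"fingers":34,"delta_pos":[0,0,45],"angular":[0,0,0]},{"fingers":34,"delta_pos":[0,0,45],"angular":[0,0,0]},{"fingers":34,"delta_pos":[0,0,40],"angular":[0,0,0]},{"fingers":34,"delta_pos":[0,0,25],"angular":[0,0,0]},{"fingers":34,"delta_pos":[0,0,15],"angular":[0,0,0]},{"fingers":34,"delta_pos":[0,0,10],"angular":[0,0,0]},{"fingers":0,"delta_pos":[0,0,0],"angular":[0,0,0]},{"fingers":0,"delta_pos":[0,0,0],"angular":[0,0,0]},{"fingers":0,"delta_pos":[0,0,0],"angular":[0,0,0]},{"fingers":0,"delta_pos":[0,0,0],"angular":[0,0,0]},{"fingers":0,"delta_pos":[0,0,0],"angular":[0,0,0]}]' 40
python3 -m pendant '[{"fingers":0,"delta_pos":[-1.2,0,0],"angular":[0,0,0.015]},{"fingers":0,"delta_pos":[-1.2,0,0],"angular":[0,0,0.015]},{"fingers":0,"delta_pos":[-1.2,0,0],"angular":[0,0,0.015]},{"fingers":0,"delta_pos":[-1.2,0,0],"angular":[0,0,0.015]},{"fingers":0,"delta_pos":[-1.2,0,0],"angular":[0,0,0.015]},{"fingers":0,"delta_pos":[-1.2,0,0],"angular":[0,0,0.015]},{"fingers":0,"delta_pos":[0,0,0],"angular":[0,0,0]},{"fingers":0,"delta_pos":[0,0,0],"angular":[0,0,0]}]' 40
python3 -m pendant '[{"fingers":34,"delta_pos":[0,0,0],"angular":[0,0,0]},{"fingers":34,"delta_pos":[0,0,0],"angular":[0,0,0]},{"fingers":34,"delta_pos":[0,0,0],"angular":[0,0,0]},{"fingers":34,"delta_pos":[0,0,-20],"angular":[0,0,0]},{"fingers":34,"delta_pos":[0,0,-40],"angular":[0,0,0]},{"fingers":34,"delta_pos":[0,0,-45],"angular":[0,0,0]},{"fingers":34,"delta_pos":[0,0,-45],"angular":[0,0,0]},{"fingers":34,"delta_pos":[0,0,-30],"angular":[0,0,0]},{"fingers":34,"delta_pos":[0,0,0],"angular":[0,0,0]},{"fingers":34,"delta_pos":[0,0,0],"angular":[0,0,0]}]'
python3 - <<'E'
from h import *
report(); p=env.camera_params("wrist"); w=env.read_camera("wrist"); cv2.imwrite("pics/w7.png",w); print(markang(w,p))
E
```

```text
clock: 14.15
tcp_pos: [0.6457, -0.0105, 0.0245]
orientation: [-0.0, 0.917, 0.399, 0.0]
wrist_force: [5.2, 0.8, -15.1]
finger_gap: 0.0104
clock: 14.95
tcp_pos: [0.6419, -0.0144, 0.0245]
orientation: [-0.001, 0.934, 0.358, 0.001]
wrist_force: [9.2, 4.1, -17.3]
finger_gap: 0.0101
clock: 15.95
tcp_pos: [0.6411, -0.0162, 0.207]
orientation: [0.001, 0.934, 0.358, 0.001]
wrist_force: [-0.5, 0.1, -0.3]
finger_gap: 0.0339
t 15.95 tcp [ 0.6411 -0.0162  0.207 ] psi -0.8391 zaxis [ 3.2e-03 -6.0e-04 -1.0e+00] F [-0.51  0.14 -0.27] gap 0.0339 j [-0.15  0.44  0.25  1.37 -0.    2.26]
[-0.342  -0.3427 -0.3421]
```

The mark is now at -0.342 and the target is about -0.311, so it overshot by 0.03. I'll go back a little in measured steps.

```bash
python3 -m pendant '[{"fingers":34,"delta_pos":[0,0,45],"angular":[0,0,0]},{"fingers":34,"delta_pos":[0,0,45],"angular":[0,0,0]},{"fingers":34,"delta_pos":[0,0,40],"angular":[0,0,0]},{"fingers":34,"delta_pos":[0,0,25],"angular":[0,0,0]},{"fingers":34,"delta_pos":[0,0,15],"angular":[0,0,0]},{"fingers":34,"delta_pos":[0,0,10],"angular":[0,0,0]},{"fingers":0,"delta_pos":[0,0,0],"angular":[0,0,0]},{"fingers":0,"delta_pos":[0,0,0],"angular":[0,0,0]},{"fingers":0,"delta_pos":[0,0,0],"angular":[0,0,0]},{"fingers":0,"delta_pos":[0,0,0],"angular":[0,0,0]},{"fingers":0,"delta_pos":[0,0,0],"angular":[0,0,0]}]' 40
python3 - <<'E'
from h import *
report(); p=env.camera_params("wrist"); w=env.read_camera("wrist"); cv2.imwrite("pics/w8.png",w); print(markang(w,p), w2px("wrist",[.532,.0545,.078],p))
E
python3 -m pendant '[{"fingers":0,"delta_pos":[1.2,0,0],"angular":[0,0,-0.015]},{"fingers":0,"delta_pos":[1.2,0,0],"angular":[0,0,-0.015]},{"fingers":0,"delta_pos":[1.2,0,0],"angular":[0,0,-0.015]},{"fingers":0,"delta_pos":[1.2,0,0],"angular":[0,0,-0.015]},{"fingers":0,"delta_pos":[0,0,0],"angular":[0,0,0]},{"fingers":0,"delta_pos":[0,0,0],"angular":[0,0,0]}]' 40
python3 - <<'E'
from h import *
report(); p=env.camera_params("wrist"); w=env.read_camera("wrist"); cv2.imwrite("pics/w9.png",w); print(markang(w,p))
E
```

```text
clock: 17.1
tcp_pos: [0.6404, -0.0156, 0.0246]
orientation: [-0.0, 0.934, 0.358, -0.0]
wrist_force: [3.4, 1.4, -14.3]
finger_gap: 0.0099
t 17.1 tcp [ 0.6404 -0.0156  0.0246] psi -0.8391 zaxis [-6.e-04  6.e-04 -1.e+00] F [  3.44   1.36 -14.32] gap 0.0099 j [-0.15  0.54 -0.06  0.98  0.    2.26]
[-0.2065 -0.1986 -0.1906] (np.float64(65.13818902430341), np.float64(376.0649638000842))
clock: 17.75
tcp_pos: [0.6435, -0.0127, 0.0246]
orientation: [-0.0, 0.923, 0.386, -0.001]
wrist_force: [2.7, -1.8, -21.5]
finger_gap: 0.01
t 17.75 tcp [ 0.6435 -0.0127  0.0246] psi -0.7789 zaxis [-1.3e-03 -1.0e-04 -1.0e+00] F [  2.72  -1.83 -21.48] gap 0.01 j [-0.14  0.54 -0.05  0.98 -0.    2.21]
[-0.2449 -0.2224 -0.2036]
```

```bash
python3 -m pendant '[{"fingers":34,"delta_pos":[0,0,0],"angular":[0,0,0]},{"fingers":34,"delta_pos":[0,0,0],"angular":[0,0,0]},{"fingers":34,"delta_pos":[0,0,0],"angular":[0,0,0]},{"fingers":34,"delta_pos":[0,0,-20],"angular":[0,0,0]},{"fingers":34,"delta_pos":[0,0,-40],"angular":[0,0,0]},{"fingers":34,"delta_pos":[0,0,-45],"angular":[0,0,0]},{"fingers":34,"delta_pos":[0,0,-45],"angular":[0,0,0]},{"fingers":34,"delta_pos":[0,0,-30],"angular":[0,0,0]},{"fingers":34,"delta_pos":[0,0,0],"angular":[0,0,0]},{"fingers":34,"delta_pos":[0,0,0],"angular":[0,0,0]}]'
python3 - <<'E'
from h import *
report(); p=env.camera_params("wrist"); w=env.read_camera("wrist"); cv2.imwrite("pics/w10.png",w); print(markang(w,p))
print(w2px("wrist",[.53,.055,.078],p))
E
```

```text
clock: 18.8
tcp_pos: [0.6451, -0.0126, 0.2076]
orientation: [0.001, 0.923, 0.386, 0.002]
wrist_force: [-0.7, 0.1, -1.1]
finger_gap: 0.0344
t 18.8 tcp [ 0.6451 -0.0126  0.2076] psi -0.7788 zaxis [ 4.6e-03 -4.0e-04 -1.0e+00] F [-0.66  0.07 -1.06] gap 0.0344 j [-0.14  0.45  0.26  1.38  0.    2.21]
[-0.2642 -0.2631 -0.2642]
(np.float64(177.6419768589831), np.float64(259.47556965999036))
```

```bash
python3 -m pendant '[{"fingers":34,"delta_pos":[0,0,45],"angular":[0,0,0]},{"fingers":34,"delta_pos":[0,0,45],"angular":[0,0,0]},{"fingers":34,"delta_pos":[0,0,40],"angular":[0,0,0]},{"fingers":34,"delta_pos":[0,0,25],"angular":[0,0,0]},{"fingers":34,"delta_pos":[0,0,15],"angular":[0,0,0]},{"fingers":34,"delta_pos":[0,0,10],"angular":[0,0,0]},{"fingers":0,"delta_pos":[0,0,0],"angular":[0,0,0]},{"fingers":0,"delta_pos":[0,0,0],"angular":[0,0,0]},{"fingers":0,"delta_pos":[0,0,0],"angular":[0,0,0]},{"fingers":0,"delta_pos":[0,0,0],"angular":[0,0,0]},{"fingers":0,"delta_pos":[0,0,0],"angular":[0,0,0]}]' 40
python3 -c "
from h import *
report()"
python3 -m pendant '[{"fingers":0,"delta_pos":[-1.2,0,0],"angular":[0,0,0.012]},{"fingers":0,"delta_pos":[-1.2,0,0],"angular":[0,0,0.012]},{"fingers":0,"delta_pos":[-1.2,0,0],"angular":[0,0,0.012]},{"fingers":0,"delta_pos":[-1.2,0,0],"angular":[0,0,0.012]},{"fingers":0,"delta_pos":[-0.6,0,0],"angular":[0,0,0.007]},{"fingers":0,"delta_pos":[0,0,0],"angular":[0,0,0]},{"fingers":0,"delta_pos":[0,0,0],"angular":[0,0,0]}]' 40
python3 -c "
from h import *
report()"
```

```text
clock: 19.95
tcp_pos: [0.6437, -0.0126, 0.0247]
orientation: [-0.0, 0.923, 0.386, -0.0]
wrist_force: [1.9, -0.6, -12.3]
finger_gap: 0.0097
t 19.95 tcp [ 0.6437 -0.0126  0.0247] psi -0.7793 zaxis [-9.e-04  3.e-04 -1.e+00] F [  1.92  -0.56 -12.29] gap 0.0097 j [-0.14  0.54 -0.05  0.98  0.    2.21]
clock: 20.65
tcp_pos: [0.6411, -0.015, 0.0248]
orientation: [-0.001, 0.933, 0.36, 0.001]
wrist_force: [6.7, 5.0, -17.5]
finger_gap: 0.0098
t 20.65 tcp [ 0.6411 -0.015   0.0248] psi -0.834 zaxis [ 0.0016  0.0025 -1.    ] F [  6.65   4.97 -17.5 ] gap 0.0098 j [-0.15  0.54 -0.06  0.98  0.    2.25]
```

```bash
python3 -m pendant '[{"fingers":34,"delta_pos":[0,0,0],"angular":[0,0,0]},{"fingers":34,"delta_pos":[0,0,0],"angular":[0,0,0]},{"fingers":34,"delta_pos":[0,0,0],"angular":[0,0,0]},{"fingers":34,"delta_pos":[0,0,-20],"angular":[0,0,0]},{"fingers":34,"delta_pos":[0,0,-40],"angular":[0,0,0]},{"fingers":34,"delta_pos":[0,0,-45],"angular":[0,0,0]},{"fingers":34,"delta_pos":[0,0,-45],"angular":[0,0,0]},{"fingers":34,"delta_pos":[0,0,-30],"angular":[0,0,0]},{"fingers":34,"delta_pos":[0,0,0],"angular":[0,0,0]},{"fingers":34,"delta_pos":[0,0,0],"angular":[0,0,0]}]'
python3 - <<'E'
from h import *
report(); p=env.camera_params("wrist"); w=env.read_camera("wrist"); cv2.imwrite("pics/w11.png",w); print(markang(w,p))
u,v=[int(round(x)) for x in w2px("wrist",[.54,.052,.078],p)];U,W=[int(round(x)) for x in w2px("wrist",[.63,.023,.04],p)];print(u,v,U,W)
c=np.zeros((400,800,3),np.uint8)
for i,(a,b) in enumerate([(u,v),(U,W)]): c[:,400*i:400*i+400]=cv2.resize(w[b-20:b+20,a-20:a+20],(400,400),interpolation=cv2.INTER_CUBIC)
cv2.imwrite("pics/c11.png",c)
E
```

```text
clock: 21.65
tcp_pos: [0.6408, -0.0167, 0.207]
orientation: [0.001, 0.933, 0.36, 0.001]
wrist_force: [0.5, -0.1, 0.2]
finger_gap: 0.0338
t 21.65 tcp [ 0.6408 -0.0167  0.207 ] psi -0.8343 zaxis [ 3.4e-03 -6.0e-04 -1.0e+00] F [ 0.46 -0.1   0.24] gap 0.0338 j [-0.15  0.44  0.25  1.37 -0.    2.25]
[-0.3185 -0.3192 -0.3203]
188 255 281 195
```

View pics/c11.png

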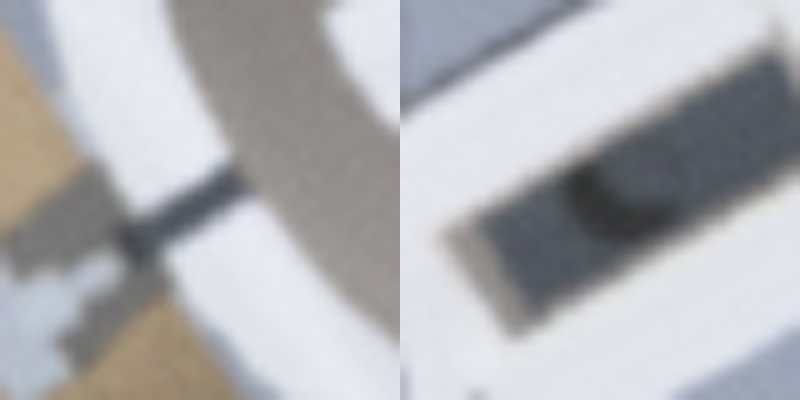

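The close-up shows the mark in line with the pointer, measured at -0.319 against a fixture yaw of -0.313. The bore's crescent is in the slot, circle centre at about (623,187) in the crop. Next comes the pin: refine the knob and bore positions, then move over the pin.

Run:
```python
from h import *
p=env.camera_params("wrist")
b=px2w("wrist",282.9,193.2,.03,p);print("bore",b)
C=np.array([.599,.033]);e=np.array([np.cos(-.3127),np.sin(-.3127)]);n=np.array([-e[1],e[0]])
print("bore along/lat",(b[:2]-C)@e,(b[:2]-C)@n)
a=cv2.imread("pics/top0.png")
def knob(name,img,p,z,u,v,r):
    g=img[v-r:v+r,u-r:u+r].max(2);m=(g<75).astype(np.uint8);k,l,s,c=cv2.connectedComponentsWithStats(m)
    for i in range(1,k):
        if s[i,4]>25: print(name,s[i,4],c[i]+[u-r,v-r],px2w(name,*(c[i]+[u-r,v-r]),z,p)[:2])
knob("top",a,env.camera_params("top"),.1,447,265,16)
knob("side",cv2.imread("pics/side0.png"),env.camera_params("side"),.0975,336,312,16)
goto(.489,-.270,.16,-.3127)
```

```text
bore [0.62916093 0.02304908 0.03      ]
bore along/lat 0.0317595069024672 -0.0001899989044273182
top 28 [444.07142857 265.5       ] [ 0.48790853 -0.26243786]
side 245 [336.14693878 314.96326531] [ 0.4867669  -0.27735294]
shift [-282.1   86.4   45.3] turn [ 4.000e-04 -1.000e-04 -5.216e-01]
```

```bash
python3 -m pendant '[{"fingers":60,"delta_pos":[-35,10.8,5.7],"angular":[0,0,0]},{"fingers":60,"delta_pos":[-35,10.8,5.7],"angular":[0,0,0]},{"fingers":60,"delta_pos":[-35,10.8,5.7],"angular":[0,0,0]},{"fingers":60,"delta_pos":[-35,10.8,5.7],"angular":[0,0,0]},{"fingers":60,"delta_pos":[-35,10.8,5.7],"angular":[0,0,0]},{"fingers":60,"delta_pos":[-35,10.8,5.7],"angular":[0,0,0]},{"fingers":60,"delta_pos":[-35,10.8,5.7],"angular":[0,0,0]},{"fingers":60,"delta_pos":[-35,10.8,5.7],"angular":[0,0,0]},{"fingers":60,"delta_pos":[0,0,0],"angular":[0,0,-0.13]},{"fingers":60,"delta_pos":[0,0,0],"angular":[0,0,-0.13]},{"fingers":60,"delta_pos":[0,0,0],"angular":[0,0,-0.13]},{"fingers":60,"delta_pos":[0,0,0],"angular":[0,0,-0.13]}]'
python3 -m pendant '[{"fingers":60,"delta_pos":[0,0,0],"angular":[0,0,0]},{"fingers":60,"delta_pos":[0,0,0],"angular":[0,0,0]}]'
python3 - <<'E'
from h import *
report(); p=env.camera_params("wrist"); w=env.read_camera("wrist"); cv2.imwrite("pics/w12.png",w)
for q in [(.489,-.27,.114),(.489,-.27,.0975),(.489,-.27,.05)]: print(np.round(w2px("wrist",q,p)))
hsv=cv2.cvtColor(w,cv2.COLOR_BGR2HSV)
u,v=[int(x) for x in w2px("wrist",(.489,-.27,.0975),p)]
r=70;s=w[v-r:v+r,u-r:u+r]
m=(s.max(2)<75).astype(np.uint8);k,l,st,c=cv2.connectedComponentsWithStats(m)
for i in range(1,k):
    if st[i,4]>60: print(st[i],c[i]+[u-r,v-r],px2w("wrist",*(c[i]+[u-r,v-r]),.0975,p)[:2])
cv2.imwrite("pics/c12.png",cv2.resize(s,(560,560),interpolation=cv2.INTER_CUBIC))
o=cv2.inRange(hsv[v-110:v+110,u-110:u+110],(5,100,60),(20,255,255));k,l,st,c=cv2.connectedComponentsWithStats(o)
i=1+np.argmax(st[1:,4]);print("wood",st[i],c[i]+[u-110,v-110])
E
```

```text
clock: 22.9
tcp_pos: [0.4894, -0.2679, 0.1576]
orientation: [-0.002, 0.808, 0.59, -0.001]
wrist_force: [-0.5, -1.0, -0.7]
finger_gap: 0.0599
clock: 23.1
tcp_pos: [0.4901, -0.2679, 0.1584]
orientation: [-0.001, 0.81, 0.587, -0.0]
wrist_force: [-1.1, 0.2, 0.7]
finger_gap: 0.0597
t 23.1 tcp [ 0.4901 -0.2679  0.1584] psi -0.3171 zaxis [-0.0019  0.0015 -1.    ] F [-1.12  0.24  0.67] gap 0.0597 j [-0.64  0.3  -0.08  1.19  0.    1.24]
[320. 256.]
[320. 248.]
[321. 231.]
[ 55  49  37  26 370] [322.79189189 236.21621622] [ 0.49315367 -0.26264204]
wood [  73   46   83   87 4137] [323.67561035 220.137781  ]
```

Run:
```python
from h import *
w=cv2.imread("pics/w12.png");h=cv2.cvtColor(w,cv2.COLOR_BGR2HSV)
for v in range(170,310,4): print(v,w[v,323].tolist(),h[v,323].tolist(), [int(x) for x in w[v,290:360:7].max(1)])
```

```text
170 [101, 121, 136] [17, 66, 136] [142, 146, 138, 133, 133, 132, 133, 133, 132, 138]
174 [97, 116, 129] [18, 63, 129] [151, 147, 144, 137, 130, 132, 127, 131, 131, 132]
178 [93, 113, 125] [19, 65, 125] [160, 155, 149, 140, 131, 129, 128, 127, 126, 129]
182 [95, 115, 128] [18, 66, 128] [166, 155, 150, 143, 134, 132, 125, 123, 124, 126]
186 [90, 108, 124] [16, 70, 124] [185, 114, 107, 113, 125, 124, 123, 127, 124, 130]
190 [33, 67, 107] [14, 176, 107] [183, 129, 109, 107, 104, 106, 108, 116, 123, 134]
194 [41, 76, 119] [13, 167, 119] [184, 181, 184, 182, 143, 113, 112, 113, 112, 111]
198 [70, 122, 188] [13, 160, 188] [181, 177, 186, 191, 180, 189, 173, 146, 113, 109]
202 [70, 121, 185] [13, 159, 185] [175, 173, 186, 189, 180, 185, 181, 181, 186, 179]
206 [72, 122, 186] [13, 156, 186] [173, 169, 187, 188, 183, 184, 179, 174, 190, 184]
210 [71, 120, 185] [13, 157, 185] [179, 169, 192, 187, 181, 183, 183, 177, 189, 182]
214 [70, 119, 183] [13, 157, 183] [180, 177, 191, 187, 181, 179, 181, 176, 191, 184]
218 [69, 117, 180] [13, 157, 180] [180, 182, 193, 189, 185, 175, 186, 182, 188, 183]
2
[... 1084 characters left out ...]
 173, 166, 174, 145]
278 [132, 159, 178] [18, 66, 178] [186, 186, 186, 184, 181, 178, 166, 159, 168, 154]
282 [130, 158, 178] [18, 69, 178] [188, 185, 187, 186, 177, 180, 166, 164, 167, 160]
286 [135, 164, 182] [19, 66, 182] [187, 187, 183, 187, 179, 180, 176, 176, 170, 165]
290 [137, 167, 186] [18, 67, 186] [183, 182, 179, 183, 185, 186, 179, 178, 167, 163]
294 [136, 163, 182] [18, 64, 182] [186, 185, 180, 178, 182, 182, 174, 175, 163, 149]
298 [138, 166, 186] [18, 66, 186] [185, 179, 181, 187, 185, 182, 158, 155, 151, 144]
302 [134, 162, 179] [19, 64, 179] [180, 173, 179, 183, 185, 176, 147, 137, 147, 143]
306 [121, 149, 166] [19, 69, 166] [178, 177, 177, 182, 176, 157, 133, 139, 147, 139]
```

Run:
```python
from h import *
p=env.camera_params("wrist");w=cv2.imread("pics/w12.png")
s=w[225:285,290:360].astype(int);m=((s.max(2)>76)&(s.max(2)<105)&(s.max(2)-s.min(2)<30)&(s[...,0]>s[...,2])).astype(np.uint8);m=cv2.morphologyEx(m,cv2.MORPH_OPEN,np.ones((3,3)))
k,l,st,c=cv2.connectedComponentsWithStats(m);i=1+np.argmax(st[1:,4]);u,v=c[i]+[290,225];print(st[i],u,v)
P=px2w("wrist",u,v,.114,p);print(P);goto(P[0],P[1],.052,-.3127)
```

```text
[ 16  14  36  34 969] 323.2765737874097 255.3859649122807
[ 0.49119634 -0.27042042  0.114     ]
shift [ -2.1   1.8 106.7] turn [-0.0017 -0.0007 -0.004 ]
```

```bash
python3 -m pendant '[{"fingers":60,"delta_pos":[-2,1.8,30],"angular":[-0.0017,0,-0.004]},{"fingers":60,"delta_pos":[0,0,30],"angular":[0,0,0]},{"fingers":60,"delta_pos":[0,0,20],"angular":[0,0,0]},{"fingers":60,"delta_pos":[0,0,15],"angular":[0,0,0]},{"fingers":60,"delta_pos":[0,0,11],"angular":[0,0,0]},{"fingers":20,"delta_pos":[0,0,0],"angular":[0,0,0]},{"fingers":15,"delta_pos":[0,0,0],"angular":[0,0,0]},{"fingers":15,"delta_pos":[0,0,0],"angular":[0,0,0]},{"fingers":15,"delta_pos":[0,0,0],"angular":[0,0,0]},{"fingers":15,"delta_pos":[0,0,0],"angular":[0,0,0]},{"fingers":15,"delta_pos":[0,0,0],"angular":[0,0,0]}]' 40
python3 -c "
from h import *
report()"
```

```text
clock: 24.25
tcp_pos: [0.4926, -0.2713, 0.0545]
orientation: [0.001, 0.808, 0.589, 0.001]
wrist_force: [-0.7, 0.9, 2.7]
finger_gap: 0.023
t 24.25 tcp [ 0.4926 -0.2713  0.0545] psi -0.3101 zaxis [ 0.0029 -0.0014 -1.    ] F [-0.72  0.92  2.69] gap 0.023 j [-0.65  0.37 -0.24  0.95  0.    1.23]
```

```bash
python3 -m pendant '[{"fingers":15,"delta_pos":[0,0,-10],"angular":[0,0,0]},{"fingers":15,"delta_pos":[0,0,-25],"angular":[0,0,0]},{"fingers":15,"delta_pos":[0,0,-30],"angular":[0,0,0]},{"fingers":15,"delta_pos":[0,0,-30],"angular":[0,0,0]},{"fingers":15,"delta_pos":[0,0,-10],"angular":[0,0,0]},{"fingers":15,"delta_pos":[0,0,0],"angular":[0,0,0]}]' 40
python3 -c "
from h import *
report();goto(.636,.0206,.155,-.3127)"
```

```text
clock: 24.85
tcp_pos: [0.4929, -0.2716, 0.1604]
orientation: [0.002, 0.808, 0.589, 0.001]
wrist_force: [-0.1, -0.5, -1.4]
finger_gap: 0.023
t 24.85 tcp [ 0.4929 -0.2716  0.1604] psi -0.31 zaxis [ 0.0046 -0.0025 -1.    ] F [-0.11 -0.5  -1.42] gap 0.023 j [-0.65  0.3  -0.07  1.19  0.    1.23]
shift [321.9  47.1   5.3] turn [0.0051 0.001  0.0027]
```

```bash
python3 -m pendant '[{"fingers":15,"delta_pos":[20,3,0],"angular":[0.004,0.001,0.0027]},{"fingers":15,"delta_pos":[32,4.7,0],"angular":[0,0,0]},{"fingers":15,"delta_pos":[38,5.6,0],"angular":[0,0,0]},{"fingers":15,"delta_pos":[40,5.8,0],"angular":[0,0,0]},{"fingers":15,"delta_pos":[40,5.8,0],"angular":[0,0,0]},{"fingers":15,"delta_pos":[40,5.8,0],"angular":[0,0,0]},{"fingers":15,"delta_pos":[40,5.8,0],"angular":[0,0,0]},{"fingers":15,"delta_pos":[36,5.3,0],"angular":[0,0,0]},{"fingers":15,"delta_pos":[24,3.5,0],"angular":[0,0,0]},{"fingers":15,"delta_pos":[11,1.8,0],"angular":[0,0,0]},{"fingers":15,"delta_pos":[0,0,0],"angular":[0,0,0]},{"fingers":15,"delta_pos":[0,0,0],"angular":[0,0,0]}]' 40
python3 -c "
from h import *
report();goto(.636,.0206,.108,-.3127)"
```

```text
clock: 26.05
tcp_pos: [0.6345, 0.0193, 0.1578]
orientation: [-0.002, 0.809, 0.588, -0.001]
wrist_force: [-0.7, -0.8, -2.0]
finger_gap: 0.0229
t 26.05 tcp [0.6345 0.0193 0.1578] psi -0.3131 zaxis [-0.004   0.0013 -1.    ] F [-0.74 -0.84 -2.  ] gap 0.0229 j [-0.1   0.45  0.14  1.26  0.    1.79]
shift [ 1.7  1.2 49.8] turn [-0.0042 -0.0001 -0.0004]
```

```bash
python3 -m pendant '[{"fingers":15,"delta_pos":[1.7,1.2,15],"angular":[-0.003,0,0]},{"fingers":15,"delta_pos":[0,0,15],"angular":[0,0,0]},{"fingers":15,"delta_pos":[0,0,12],"angular":[0,0,0]},{"fingers":15,"delta_pos":[0,0,7],"angular":[0,0,0]},{"fingers":15,"delta_pos":[0,0,0],"angular":[0,0,0]},{"fingers":15,"delta_pos":[0,0,0],"angular":[0,0,0]}]' 40
python3 - <<'E'
from h import *
report();goto(.636,.0206,.097,-.3127)
p=env.camera_params("wrist"); w=env.read_camera("wrist"); cv2.imwrite("pics/w13.png",w)
pp,M,psi,s=pose()
print("nose px",w2px("wrist",pp+M.apply([.0004,0,.0445]),p))
for r in (.0185,.036,.0535): print("slot",r,w2px("wrist",[.599+r*np.cos(-.316),.033+r*np.sin(-.316),.05],p))
E
```

```text
clock: 26.65
tcp_pos: [0.6372, 0.0209, 0.1102]
orientation: [0.0, 0.809, 0.588, 0.001]
wrist_force: [-0.7, -0.1, -1.5]
finger_gap: 0.0229
t 26.65 tcp [0.6372 0.0209 0.1102] psi -0.3133 zaxis [ 1.3e-03  8.0e-04 -1.0e+00] F [-0.69 -0.08 -1.45] gap 0.0229 j [-0.09  0.47  0.05  1.15  0.    1.79]
shift [-0.7 -1.  13.2] turn [ 0.001  -0.0011 -0.0006]
nose px (np.float64(320.98221976716667), np.float64(251.53581046248468))
slot 0.0185 (np.float64(287.6978898147441), np.float64(245.80056898307947))
slot 0.036 (np.float64(314.3550763618175), np.float64(245.87731335344841))
slot 0.0535 (np.float64(341.0860063643347), np.float64(245.9345386623112))
```

```bash
python3 -m pendant '[{"fingers":15,"delta_pos":[-0.6,-1,5],"angular":[0,0,0]},{"fingers":15,"delta_pos":[0,0,5],"angular":[0,0,0]},{"fingers":15,"delta_pos":[0,0,2],"angular":[0,0,0]},{"fingers":15,"delta_pos":[0,0,2],"angular":[0,0,0]}]' 40
python3 -m pendant '[{"fingers":15,"delta_pos":[0,0,1.5],"angular":[0,0,0]},{"fingers":15,"delta_pos":[0,0,1.5],"angular":[0,0,0]}]' 40
python3 -m pendant '[{"fingers":15,"delta_pos":[0,0,1.5],"angular":[0,0,0]},{"fingers":15,"delta_pos":[0,0,0],"angular":[0,0,0]}]' 40
python3 -c "
from h import *
report()"
```

```text
clock: 27.1
tcp_pos: [0.6358, 0.0212, 0.0955]
orientation: [-0.0, 0.809, 0.588, 0.0]
wrist_force: [-0.2, -0.6, -1.6]
finger_gap: 0.0229
clock: 27.3
tcp_pos: [0.636, 0.0212, 0.0928]
orientation: [-0.0, 0.809, 0.588, 0.001]
wrist_force: [0.2, 1.0, -1.1]
finger_gap: 0.0229
clock: 27.5
tcp_pos: [0.6359, 0.0211, 0.0912]
orientation: [-0.0, 0.809, 0.588, 0.001]
wrist_force: [-0.6, 0.6, -1.2]
finger_gap: 0.0229
t 27.5 tcp [0.6359 0.0211 0.0912] psi -0.3127 zaxis [ 7.e-04  8.e-04 -1.e+00] F [-0.59  0.57 -1.23] gap 0.0229 j [-0.09  0.48  0.02  1.11  0.    1.79]
```

No contact at a nose height of 47 mm, so the nose has entered the slot mouth. I'll continue down gently to the plate.

```bash
python3 -m pendant '[{"fingers":15,"delta_pos":[0,0,1.5],"angular":[0,0,0]},{"fingers":15,"delta_pos":[0,0,1.5],"angular":[0,0,0]},{"fingers":15,"delta_pos":[0,0,1.5],"angular":[0,0,0]}]' 40
python3 -m pendant '[{"fingers":15,"delta_pos":[0,0,1.5],"angular":[0,0,0]},{"fingers":15,"delta_pos":[0,0,1.5],"angular":[0,0,0]},{"fingers":15,"delta_pos":[0,0,1.5],"angular":[0,0,0]}]' 40
python3 -m pendant '[{"fingers":15,"delta_pos":[0,0,1.5],"angular":[0,0,0]},{"fingers":15,"delta_pos":[0,0,1.5],"angular":[0,0,0]},{"fingers":15,"delta_pos":[0,0,1],"angular":[0,0,0]},{"fingers":15,"delta_pos":[0,0,0],"angular":[0,0,0]}]' 40
python3 -c "
from h import *
report()"
```

```text
clock: 27.8
tcp_pos: [0.636, 0.0211, 0.0868]
orientation: [-0.0, 0.809, 0.588, 0.001]
wrist_force: [0.5, -0.2, -1.5]
finger_gap: 0.0228
clock: 28.1
tcp_pos: [0.636, 0.0211, 0.0822]
orientation: [-0.0, 0.809, 0.588, 0.001]
wrist_force: [-0.5, -0.1, -1.7]
finger_gap: 0.0227
clock: 28.5
tcp_pos: [0.6359, 0.0211, 0.0782]
orientation: [-0.0, 0.809, 0.588, 0.001]
wrist_force: [-0.1, -0.2, -1.1]
finger_gap: 0.0228
t 28.5 tcp [0.6359 0.0211 0.0782] psi -0.3128 zaxis [ 7.e-04  9.e-04 -1.e+00] F [-0.08 -0.18 -1.09] gap 0.0228 j [-0.09  0.49  0.    1.08  0.    1.79]
```

```bash
for i in 1; do :; done
python3 -m pendant '[{"fingers":15,"delta_pos":[0,0,1],"angular":[0,0,0]},{"fingers":15,"delta_pos":[0,0,1],"angular":[0,0,0]},{"fingers":15,"delta_pos":[0,0,0],"angular":[0,0,0]}]' 40
python3 -m pendant '[{"fingers":15,"delta_pos":[0,0,0.7],"angular":[0,0,0]},{"fingers":15,"delta_pos":[0,0,0],"angular":[0,0,0]}]' 40
python3 -m pendant '[{"fingers":15,"delta_pos":[0,0,0.7],"angular":[0,0,0]},{"fingers":15,"delta_pos":[0,0,0],"angular":[0,0,0]}]' 40
```

```text
clock: 28.8
tcp_pos: [0.6359, 0.0211, 0.0762]
orientation: [-0.0, 0.809, 0.588, 0.001]
wrist_force: [-1.2, -0.1, -2.0]
finger_gap: 0.0228
clock: 29.0
tcp_pos: [0.6359, 0.0211, 0.0756]
orientation: [-0.0, 0.809, 0.588, 0.001]
wrist_force: [0.0, 0.1, -0.7]
finger_gap: 0.0227
clock: 29.2
tcp_pos: [0.6359, 0.0211, 0.0749]
orientation: [-0.0, 0.809, 0.588, 0.001]
wrist_force: [0.8, 1.3, -1.4]
finger_gap: 0.0229
```

```bash
python3 -m pendant '[{"fingers":15,"delta_pos":[0,0,0.7],"angular":[0,0,0]},{"fingers":15,"delta_pos":[0,0,0],"angular":[0,0,0]}]' 40
python3 -m pendant '[{"fingers":15,"delta_pos":[0,0,0.7],"angular":[0,0,0]},{"fingers":15,"delta_pos":[0,0,0],"angular":[0,0,0]}]' 40
```

```text
clock: 29.4
tcp_pos: [0.6361, 0.0211, 0.0745]
orientation: [0.0, 0.809, 0.588, 0.001]
wrist_force: [-0.2, 0.2, -0.1]
finger_gap: 0.0226
clock: 29.6
tcp_pos: [0.6363, 0.0212, 0.0744]
orientation: [0.0, 0.809, 0.588, 0.001]
wrist_force: [-1.2, 0.5, 4.7]
finger_gap: 0.0224
```

Touched the plate at TCP 74.4 mm (nose at 30 mm) with about 6 N. Now sliding inward lightly.

```bash
python3 -m pendant '[{"fingers":15,"delta_pos":[0,-1,0],"angular":[0,0,0]},{"fingers":15,"delta_pos":[0,-1,0],"angular":[0,0,0]},{"fingers":15,"delta_pos":[0,0,0],"angular":[0,0,0]}]' 40
python3 -m pendant '[{"fingers":15,"delta_pos":[0,-1,0],"angular":[0,0,0]},{"fingers":15,"delta_pos":[0,-1,0],"angular":[0,0,0]},{"fingers":15,"delta_pos":[0,0,0],"angular":[0,0,0]}]' 40
python3 -m pendant '[{"fingers":15,"delta_pos":[0,-1,0],"angular":[0,0,0]},{"fingers":15,"delta_pos":[0,0,0],"angular":[0,0,0]}]' 40
```

```text
clock: 29.9
tcp_pos: [0.6355, 0.0214, 0.0744]
orientation: [0.001, 0.809, 0.588, 0.002]
wrist_force: [2.6, -1.5, 3.7]
finger_gap: 0.0225
clock: 30.2
tcp_pos: [0.6331, 0.0222, 0.0742]
orientation: [0.001, 0.809, 0.588, 0.001]
wrist_force: [3.5, -1.2, 5.2]
finger_gap: 0.023
clock: 30.4
tcp_pos: [0.63, 0.0229, 0.0728]
orientation: [-0.001, 0.809, 0.588, -0.0]
wrist_force: [1.8, -1.9, 1.9]
finger_gap: 0.0226
```

z dropped by 1.4 mm at r≈32.6 mm, right where the bore was expected. I'll feel downward.

```bash
python3 -m pendant '[{"fingers":15,"delta_pos":[0,0,0],"angular":[0,0,0]},{"fingers":15,"delta_pos":[0,0,1],"angular":[0,0,0]},{"fingers":15,"delta_pos":[0,0,0],"angular":[0,0,0]}]' 40
python3 -m pendant '[{"fingers":15,"delta_pos":[0,0,1],"angular":[0,0,0]},{"fingers":15,"delta_pos":[0,0,0],"angular":[0,0,0]}]' 40
python3 -m pendant '[{"fingers":15,"delta_pos":[0,0,1],"angular":[0,0,0]},{"fingers":15,"delta_pos":[0,0,0],"angular":[0,0,0]}]' 40
python3 -c "
from h import *
report()"
```

```text
clock: 30.7
tcp_pos: [0.6303, 0.0228, 0.0717]
orientation: [-0.001, 0.809, 0.588, -0.0]
wrist_force: [0.8, -0.9, -0.8]
finger_gap: 0.0229
clock: 30.9
tcp_pos: [0.6305, 0.0228, 0.0709]
orientation: [-0.001, 0.809, 0.588, 0.0]
wrist_force: [1.6, -1.0, -1.5]
finger_gap: 0.0229
clock: 31.1
tcp_pos: [0.6306, 0.0228, 0.0701]
orientation: [-0.001, 0.809, 0.588, 0.0]
wrist_force: [0.4, -0.0, -2.4]
finger_gap: 0.0231
t 31.1 tcp [0.6306 0.0228 0.0701] psi -0.3126 zaxis [-4.0e-04  1.1e-03 -1.0e+00] F [ 0.41 -0.03 -2.42] gap 0.0231 j [-0.09  0.48 -0.03  1.06  0.    1.79]
```

```bash
python3 -m pendant '[{"fingers":15,"delta_pos":[0,0,1.5],"angular":[0,0,0]},{"fingers":15,"delta_pos":[0,0,1.5],"angular":[0,0,0]},{"fingers":15,"delta_pos":[0,0,0],"angular":[0,0,0]}]' 40
python3 -m pendant '[{"fingers":15,"delta_pos":[0,0,1.5],"angular":[0,0,0]},{"fingers":15,"delta_pos":[0,0,1.5],"angular":[0,0,0]},{"fingers":15,"delta_pos":[0,0,1.5],"angular":[0,0,0]},{"fingers":15,"delta_pos":[0,0,0],"angular":[0,0,0]}]' 40
python3 -m pendant '[{"fingers":15,"delta_pos":[0,0,1.5],"angular":[0,0,0]},{"fingers":15,"delta_pos":[0,0,1.5],"angular":[0,0,0]},{"fingers":15,"delta_pos":[0,0,1],"angular":[0,0,0]},{"fingers":15,"delta_pos":[0,0,0],"angular":[0,0,0]}]' 40
```

```text
clock: 31.4
tcp_pos: [0.6308, 0.0228, 0.0671]
orientation: [-0.0, 0.809, 0.588, 0.0]
wrist_force: [-0.3, 0.0, -1.1]
finger_gap: 0.0228
clock: 31.8
tcp_pos: [0.6309, 0.0227, 0.0627]
orientation: [-0.0, 0.809, 0.588, 0.0]
wrist_force: [-0.3, 0.2, -2.0]
finger_gap: 0.0228
clock: 32.2
tcp_pos: [0.6311, 0.0227, 0.0589]
orientation: [-0.0, 0.809, 0.588, 0.0]
wrist_force: [-0.2, 0.2, -2.4]
finger_gap: 0.0227
```

```bash
python3 -m pendant '[{"fingers":15,"delta_pos":[0,0,1.5],"angular":[0,0,0]},{"fingers":15,"delta_pos":[0,0,1],"angular":[0,0,0]},{"fingers":15,"delta_pos":[0,0,0],"angular":[0,0,0]}]' 40
python3 -m pendant '[{"fingers":15,"delta_pos":[0,0,0.8],"angular":[0,0,0]},{"fingers":15,"delta_pos":[0,0,0.6],"angular":[0,0,0]},{"fingers":15,"delta_pos":[0,0,0],"angular":[0,0,0]}]' 40
python3 -m pendant '[{"fingers":15,"delta_pos":[0,0,0.6],"angular":[0,0,0]},{"fingers":15,"delta_pos":[0,0,0],"angular":[0,0,0]}]' 40
```

```text
clock: 32.5
tcp_pos: [0.6311, 0.0227, 0.0563]
orientation: [-0.0, 0.809, 0.588, 0.0]
wrist_force: [-0.3, -0.3, -1.8]
finger_gap: 0.0227
clock: 32.8
tcp_pos: [0.6312, 0.0227, 0.0551]
orientation: [-0.0, 0.809, 0.588, 0.001]
wrist_force: [0.4, 0.6, -1.5]
finger_gap: 0.0229
clock: 33.0
tcp_pos: [0.6313, 0.0227, 0.0546]
orientation: [0.0, 0.809, 0.588, 0.001]
wrist_force: [-0.2, -0.4, -1.0]
finger_gap: 0.0228
```

```bash
python3 -m pendant '[{"fingers":15,"delta_pos":[0,0,0.6],"angular":[0,0,0]},{"fingers":15,"delta_pos":[0,0,0],"angular":[0,0,0]}]' 40
python3 -m pendant '[{"fingers":15,"delta_pos":[0,0,0.4],"angular":[0,0,0]},{"fingers":15,"delta_pos":[0,0,0],"angular":[0,0,0]}]' 40
```

```text
clock: 33.2
tcp_pos: [0.6314, 0.0227, 0.0545]
orientation: [0.0, 0.809, 0.588, 0.001]
wrist_force: [-0.8, 0.1, 2.0]
finger_gap: 0.0228
clock: 33.4
tcp_pos: [0.6314, 0.0227, 0.0544]
orientation: [0.0, 0.809, 0.588, 0.001]
wrist_force: [-1.5, 0.3, 4.3]
finger_gap: 0.0225
```

Collar contact is at exactly the expected height (TCP 54.5 mm, +5 N). I'll release and retreat upward.

```bash
python3 -m pendant '[{"fingers":15,"delta_pos":[0,0,-0.5],"angular":[0,0,0]},{"fingers":26,"delta_pos":[0,0,0],"angular":[0,0,0]},{"fingers":32,"delta_pos":[0,0,0],"angular":[0,0,0]},{"fingers":42,"delta_pos":[0,0,0],"angular":[0,0,0]},{"fingers":42,"delta_pos":[0,0,0],"angular":[0,0,0]},{"fingers":42,"delta_pos":[0,0,-5],"angular":[0,0,0]},{"fingers":42,"delta_pos":[0,0,-10],"angular":[0,0,0]},{"fingers":42,"delta_pos":[0,0,-20],"angular":[0,0,0]},{"fingers":42,"delta_pos":[0,0,-35],"angular":[0,0,0]},{"fingers":42,"delta_pos":[0,0,-40],"angular":[0,0,0]},{"fingers":42,"delta_pos":[0,0,-40],"angular":[0,0,0]},{"fingers":42,"delta_pos":[0,0,0],"angular":[0,0,0]}]'
python3 - <<'E'
from h import *
report(); p=env.camera_params("wrist"); w=env.read_camera("wrist"); s=env.read_camera("side"); cv2.imwrite("pics/w14.png",w);cv2.imwrite("pics/s14.png",s)
print("mark",markang(w,p)); print("knob px exp",w2px("wrist",[.631,.0227,.114],p),"side knob top exp",w2px("side",[.631,.0227,.114]),w2px("side",[.631,.0227,.05]))
c=np.zeros((600,800,3),np.uint8)
c[:,:400]=cv2.resize(s[170:290,270:350],(400,600),interpolation=cv2.INTER_CUBIC)
u,v=[int(x) for x in w2px("wrist",[.6,.033,.07],p)]
u0=max(0,u-80);v0=max(0,v-80);q=w[v0:v0+160,u0:u0+160];c[:400,400:]=cv2.resize(q,(400,400),interpolation=cv2.INTER_CUBIC)
c[400:,400:]=cv2.resize(w,(400,200))
cv2.imwrite("pics/c14.png",c)
E
```

```text
clock: 34.6
tcp_pos: [0.6346, 0.0223, 0.2121]
orientation: [0.004, 0.809, 0.588, 0.005]
wrist_force: [1.3, 0.4, 0.4]
finger_gap: 0.0416
t 34.6 tcp [0.6346 0.0223 0.2121] psi -0.3127 zaxis [ 1.310e-02 -3.000e-04 -9.999e-01] F [1.28 0.41 0.35] gap 0.0416 j [-0.09  0.42  0.23  1.36  0.    1.79]
mark [-0.3176 -0.3174 -0.3172]
knob px exp (np.float64(314.46962224707636), np.float64(232.76388013830277)) side knob top exp (np.float64(331.04456364690003), np.float64(196.21814051379323)) (np.float64(330.11778075675556), np.float64(222.0368350174201))
```

View pics/c14.png

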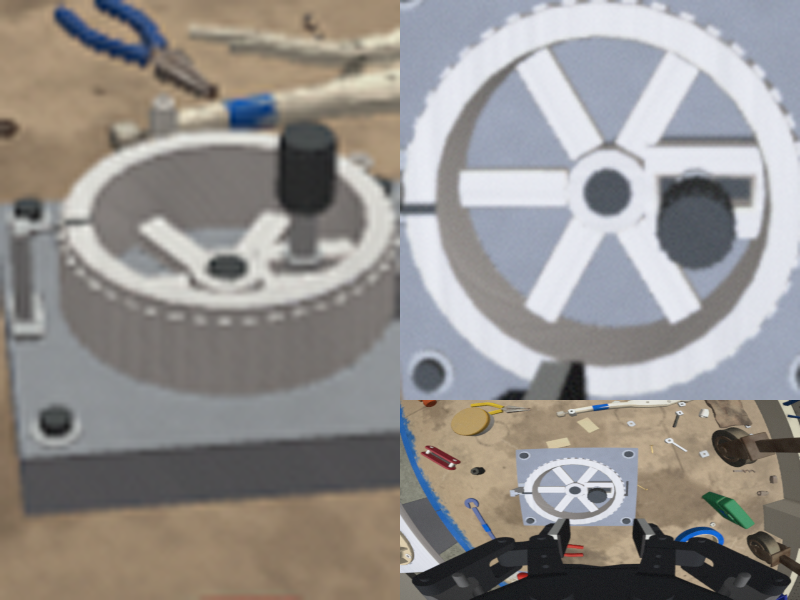

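The side crop shows the pin upright, its collar on the boss and its knob top at (307,130). That is picture pixel (331,196), exactly where a fully home pin should be. The mark points at the pointer and the gripper is clear.

```bash
python3 -c "
from h import *
env.hand_in(); report()"
```

```text
the job is handed in; nothing more can be done
the job is handed in; nothing more can be done
```

The mark is turned to the pointer and the timing pin stands fully home in the lock bore. The job was handed in at about 35 s of the 72 s.

- **Turning:** I turned the pulley by its rim. The first turn stopped about 0.05 rad short, and it took three more grips, one of them overshooting by 0.03 rad. The last reading was -0.317 rad against a fixture yaw of -0.313, about 0.3 mm at the rim.
- **Pin:** I took it from the stand and lowered it into the slot without contact. I then slid it lightly inward, at about 6 N, until it dropped at a radius of about 32 mm. The collar came to rest with about 5 N at exactly the height expected. In the last picture the knob top was at the pixel predicted for a fully home pin, upright, with the gripper clear.
- **Disagreements:** The real fingertips sat about 30 mm short of the reported TCP. My first grip therefore closed on air above the rim. I measured the offset with a light touch of 5 N on the rim's top and allowed for it after that.
- **Not checked:** I made no move near the tools or the tin, but I did not measure them again at the end. I could not read the state after hand-in.

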